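Break the locked lid stay and lower the chest lid

TASK

The lid of the cherry tool chest is propped open by its locked folding stay. Break the stay at its knuckle, which folds down and back into the chest, while the lid is still up; then lower the lid gently, never letting it drop, until it is fully shut. Leave the other things on the bench and in the chest where they are.

Things in the scene. Friction and masses are not known exactly. Their poses are not given: they have to be found in the camera images.
- chest: Cherry-wood tool chest, fixed to the bench (z = 0), open-topped: 185 deep (its x) x 340 wide (its y) x 115 mm high, walls 12 mm. Origin: centre of its underside; x from its front (robot side) to its back, y to its left end as seen from the robot, z up. Only its place and yaw vary.
- lid (a joint): Lid angle: 0 shut, 1.257 rad (72 deg) at the start, against its hinge stop. Board 203 (hinge to front edge) x 364 x 18 mm, 0.7 to 1.1 kg. Hinge and knuckle rub: with the stay just broken the lid stays up by itself, and takes 1 to 4 N at the lip to push lower; somewhere between 1.1 and 0.8 rad its weight (up to 5 N at the lip) wins and it slams shut unless held.
- lid_hinge (a point): On the hinge line, at the middle of the lid's rear edge: in the chest's axes 92.5 mm behind and 115 mm above its origin; the hinge runs along the chest's y. The point's axes turn with the lid; with the lid shut they are the chest's axes.
- lid_lip (a point): Centre of the lifting lip, a wooden tab at the middle of the lid's front edge, in the lid's plane: 50 mm wide (chest's y), 34 mm out from the edge, 14 mm thick. In lid_hinge's axes at x -222, z +9 mm. It can be pinched across its width and turns between the pads as the lid swings. With the lid shut it is 124 mm above the bench and 37 mm ahead of the chest's front wall.
- knuckle (a point): Centre of the steel lid stay's knuckle, a barrel 20 mm in diameter, 22 mm long (chest's y), inside the chest's right end, 141 mm to -y of its origin; locked, 164 mm above the bench. It joins two links 77 x 16 x 4 mm: the lower pivots inside the box near the front, the upper under the lid. Locked, the stay rises at 45 deg from front to back; it folds 45 deg down and back, into the box.
- stay_upper (a joint): Bend of the stay: -0.28 rad locked over centre on its stop (start), 0 links in line, positive broken, 2.5 lid shut. The knuckle moves 11 mm square to the stay from lock to line. Pressed so, the force climbs to 10 to 17 N in the first half, then falls to nothing as it snaps through to about +0.3, where it stays. Pushed much further, it draws the lid down.
- bar_clamp: Bystander: red-jawed steel bar clamp lying on the bench, 330 mm long.
- stain_jar: Bystander: glass jar of stain, 76 mm in diameter, 106 mm high.
- brush: Bystander: flat brush, 190 mm, lying on the bench.
- sanding_block: Bystander: cork sanding block 110 x 60 x 26 mm.
- mallet: Bystander: wooden mallet 260 mm long, lying on the bench; origin under its head.
- chisel: Bystander: chisel, 210 mm, on the floor of the chest.
- try_square: Bystander: small try square on the floor of the chest.

How it is judged:
By the outcome, as a careful person would: the job done as asked, in the order asked, and still so for the second after the job is handed in, with the robot touching nothing.
It also fails if it takes over 61 s, if anything falls off the work surface, if the arm or the gripper's body presses on something with over 40 N, if the wrist force passes 120 N, or if a joint passes its speed limit or range.

ROBOT

A 7-joint arm with a two-finger parallel gripper is mounted at the origin on the work surface. World frame = base frame: x ahead of the robot, y to its left, z up, the work surface at z = 0. Lengths are in m, angles in rad, forces in N, time in s.
With the tool pointing down it reaches from about 0.4 to 0.85 m from the base axis. Payload 10.4 kg.
Tool frame: the origin (TCP) lies between the finger pads; the fingertips stand 8 mm ahead of it and the grasp point (between the pads) lies 11 mm behind it; z points along the fingers, x is the direction in which the jaws open and shut, and the axes are right-handed (so a half turn about z gives the same grasp; the last joint's range is limited). The gripper opens to 87 mm and grips with 3 to 60 N. Pads are 19 mm wide; open, the fingers measure 117 mm over their backs; the gripper's body (75 mm by 190 mm) begins 51 mm behind the grasp point.
Start: joints at [-1.201, 0.332, -0.065, 1.46, 0.022, 1.35, -0.088], TCP at [0.239, 0.577, 0.199] pointing down, gripper open.
Joint ranges: [-2.6, 2.6], [-0.5, 2.12], [-1.47, 1.34], [0.16, 2.42], [-1.27, 4.41], [0.06, 2.06], [-2.6, 2.6]. Speed limits (rad/s): [2.22, 2.22, 2.79, 2.79, 3.14, 3.14, 3.14].

INTERFACE

Orientations are given as a unit quaternion [x, y, z, w].
In Python, from bench import r, viewer gives the robot as it stands.
- The arm moves only by the tool apply_moves, never from a script. Its argument "increments" is a list of rows, each an object with "grip": the closure in counts, from 0 (fully open) to 255 (shut); "xyz": the shift along the tool's x, y, z in mm, a list of three; "rotation": the turn, a rotation vector about the tool's x, y, z in degrees, a list of three. A call has 1 to 5 rows; each row is the pose to reach, as a shift and turn from the pose measured when the call began, along the tool's axes at that moment; what a row does not reach only later rows make up. A row lasts 1/8 s, in which the tool goes at most 62.5 mm and 10.7 degrees, less where a joint would pass 70% of its speed; a pose out of reach is approached as far as the arm can. A call with a gripper value outside its range is refused whole. The fingers move at their own pace and stop on an object; "squeeze" is the grip in N (left out, the last holds). Time passes only in rows, so rows that repeat a pose let the fingers close. It gives the time, the measured TCP pose, the force and the opening at its end, in the units of the state.
- r.read_state(): the state, without advancing time (a new reading comes with each control period).
- viewer.camera(name): name is "side" or "top" or "wrist"; returns a dict with "img" (400x640x3 uint8, blue, green, red), "range_z" (400x640 float32, m along the optical axis (not along the pixel's ray), 0 where there is no reading), "vertical_fov" (degrees; the focal length in pixels is half the picture's height over the tangent of half this angle, whatever the lens; pixels are square), "cx", "cy" (the principal point, pixels), "D" ([k1, k2, p1, p2, k3] as OpenCV has them; the pictures are not rectified), "rvec" (rotation vector, rad) and "tvec" (3), from world to camera coordinates, as OpenCV has them. Camera axes: x right, y down, z forward; pixel columns grow to the right and rows downward; lengths in m; the calibration is good to about 2 mm. A picture is of the moment at which its call begins.
- r.close_job(): hands the job in, once; it reports no verdict.
The state is a dict: "time": time; "joint_positions": joint angles; "joint_vel": joint speeds; "joint_torque": joint torques, N m; "ee_pos": TCP position; "eef_rot": TCP orientation; "ft_force": force on the tool from outside, world axes, zero at the start; "torque": the same for the moment, N m; "width": finger opening in m.
Only numpy, scipy, OpenCV 4.12 (cv2) and the standard library are available. Lean on these libraries where they do the work, as an engineer would, in place of code of your own. Each camera call takes 0.05 s, during which the arm holds its last target.

## Working session

There is one attempt and no reset: what is moved stays moved. The work goes in short steps, Python scripts to look and compute and a tool call to move; the robot and the scene stay as the last step left them, time stands still between calls to the robot, and variables do not carry over. Pictures are saved under pics/ and viewed, and the job is handed in when it is done.

Besides the shell and the picture viewer there is one more tool, called after "Request:" as a command line: name --argument value ..., lists and objects as JSON in quotes. apply_moves: Moves the arm, as the interface text tells. Its arguments: {"type":"object","properties":{"increments":{"type":"array","items":{"type":"object","properties":{"grip":{"type":"number"},"xyz":{"type":"array","items":{"type":"number"}},"rotation":{"type":"array","items":{"type":"number"}}}}},"squeeze":{"type":"number"}},"required":["increments"]}

```bash
ls; mkdir -p pics; cat > h.py <<'E'
from bench import r, viewer
import numpy as np, cv2
from scipy.spatial.transform import Rotation as R
def cam(n,save=None):
    c=viewer.camera(n)
    if save: cv2.imwrite('pics/'+save,c['img'])
    np.savez('last_'+n+'.npz',**{k:np.array(v) for k,v in c.items()})
    return c
def load(n): return dict(np.load('last_'+n+'.npz'))
def K(c):
    f=200/np.tan(np.radians(float(c['vertical_fov']))/2)
    return np.array([[f,0,float(c['cx'])],[0,f,float(c['cy'])],[0,0,1]])
def Rt(c): return cv2.Rodrigues(np.array(c['rvec'],float))[0],np.array(c['tvec'],float).reshape(3)
def back(c,uv,z=None):
    uv=np.atleast_2d(np.array(uv,float))
    n=cv2.undistortPoints(uv.reshape(-1,1,2),K(c),np.array(c['D'],float)).reshape(-1,2)
    if z is None: z=np.array([c['range_z'][int(round(v)),int(round(u))] for u,v in uv])
    p=np.c_[n,np.ones(len(n))]*np.reshape(z,(-1,1))
    Rm,t=Rt(c); return (p-t)@Rm
def cloud(c):
    vv,uu=np.mgrid[0:400,0:640]; uv=np.c_[uu.ravel(),vv.ravel()].astype(float)
    return back(c,uv,c['range_z'].ravel()).reshape(400,640,3)
def proj(c,P):
    return cv2.projectPoints(np.array(P,float).reshape(-1,1,3),np.array(c['rvec'],float),np.array(c['tvec'],float),K(c),np.array(c['D'],float))[0].reshape(-1,2)
E
python3 - <<'E'
from h import *
for n in ['side','top','wrist']:
    c=cam(n,n+'0.png'); Rm,t=Rt(c); print(n,'pos',-Rm.T@t,'fwd',Rm[2],c['vertical_fov'])
s=r.read_state(); print(s)
E
```

```text
pics
side pos [0.33998699 1.31502677 1.04485418] fwd [ 0.15773295 -0.83591581 -0.52570437] 42.06353820123493
top pos [0.52278649 0.00790257 1.36009092] fwd [ 0.05513463 -0.02337562 -0.99820527] 51.41937401212905
wrist pos [0.16949643 0.6053515  0.38452184] fwd [ 0.2522895  -0.10615701 -0.96181116] 66.65708778264535
{'time': 0.15, 'joint_positions': array([-1.20060666,  0.33271214, -0.06470443,  1.46073691,  0.02163932,
        1.34987118, -0.08852537]), 'joint_vel': array([ 9.00611477e-05, -2.80552976e-03,  1.16366157e-03, -3.96593175e-03,
        1.86090823e-03, -8.77255992e-04,  1.75786887e-05]), 'joint_torque': array([ 1.40903361e-03, -6.23638916e+01,  2.50636943e-02, -3.90142071e+01,
       -6.13380200e-02,  3.73066321e-02,  5.73369857e-05]), 'ee_pos': array([0.23912498, 0.57711988, 0.19865131]), 'eef_rot': array([ 8.31493517e-01,  5.55534216e-01, -4.05251452e-04,  3.18749850e-04]), 'ft_force': array([ 0.02909549,  0.55167302, -0.91863883]), 'torque': array([ 0.01580311, -0.04784066,  0.01436145]), 'width': 0.0873246685019952}
```

View pics/side0.png

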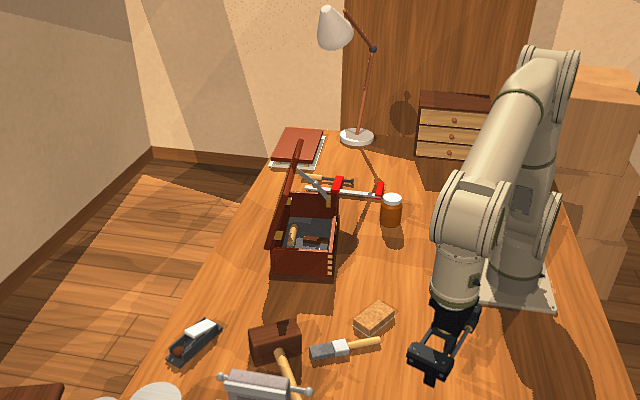

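View pics/top0.png

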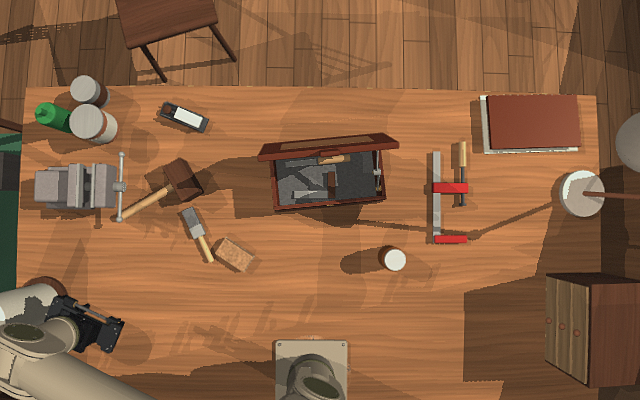

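View pics/wrist0.png

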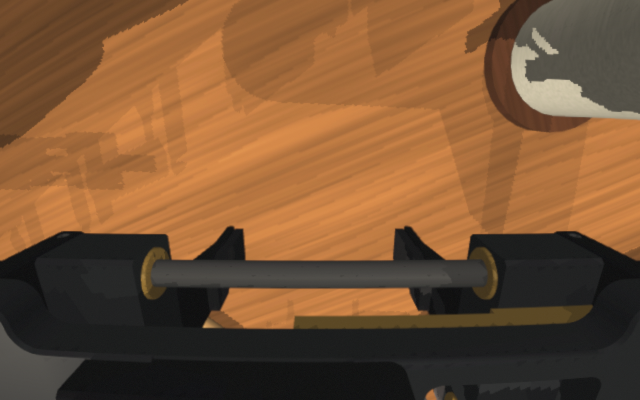

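```bash
python3 - <<'E'
from h import *
c=load('top'); im=c['img'][120:225,240:420]; cv2.imwrite('pics/topc.png',cv2.resize(im,None,fx=4.4,fy=4.4,interpolation=cv2.INTER_CUBIC))
P=cloud(c)
# rim points: height 0.10..0.125
m=(abs(P[...,2]-0.115)<0.006)&(P[...,0]>0.45)&(P[...,0]<0.9)&(abs(P[...,1])<0.35)
v,u=np.nonzero(m); print(len(v),P[m].min(0),P[m].max(0))
im=c['img'].copy(); im[m]=(0,255,0); cv2.imwrite('pics/topm.png',cv2.resize(im[120:225,240:420],None,fx=4.4,fy=4.4,interpolation=cv2.INTER_NEAREST))
E
```

```text
813 [ 0.537672   -0.21897396  0.10900872] [0.75279297 0.13200148 0.12083844]
```

View pics/topc.png

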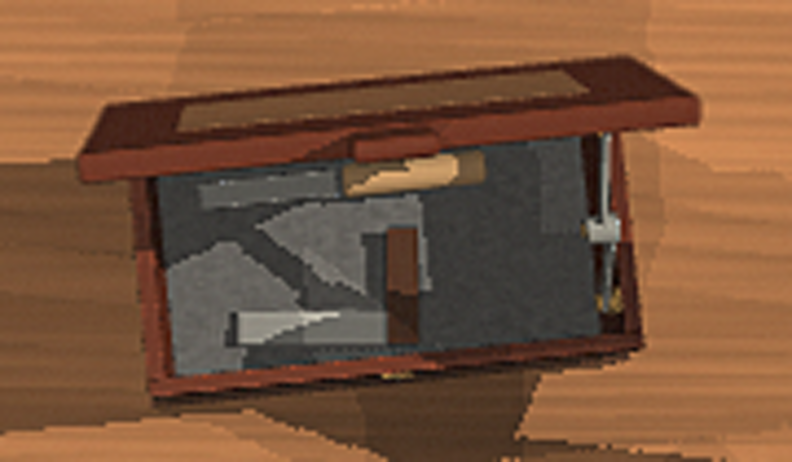

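View pics/topm.png

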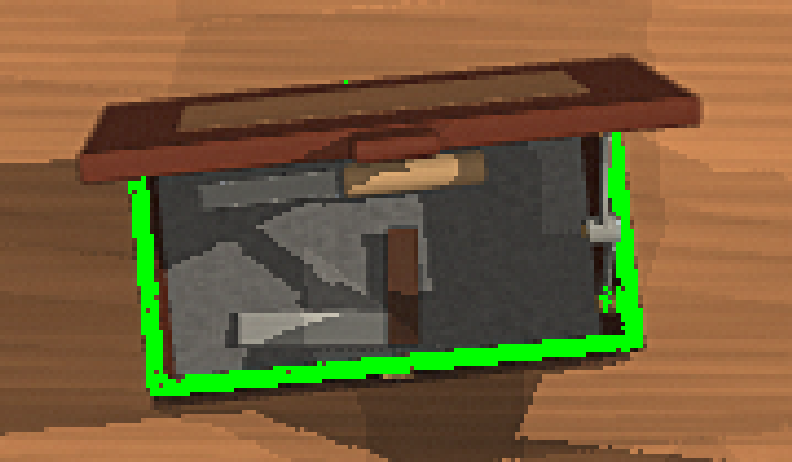

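```bash
cat >> h.py <<'E'
def chest():
    d=np.load('chest.npy'); return d
def c2w(p,d=None):
    d=chest() if d is None else d
    Rm=R.from_euler('z',d[2]).as_matrix(); return np.atleast_2d(p)@Rm.T+np.array([d[0],d[1],0])
def lid(th,p):  # point in lid_hinge axes -> chest axes. th opens front up: rotation about y positive moves -x up
    return np.atleast_2d(p)@R.from_euler('y',th).as_matrix().T+np.array([.0925,0,.115])
E
python3 - <<'E'
from h import *
from scipy.optimize import least_squares
c=load('top'); P=cloud(c)
m=(abs(P[...,2]-0.115)<0.006)&(P[...,0]>0.5)&(P[...,0]<0.72)&(P[...,1]<0.15)&(P[...,1]>-.22)
Q=P[m][:,:2]
def dist(d):
    cs,sn=np.cos(d[2]),np.sin(d[2]); q=Q-d[:2]; x=cs*q[:,0]+sn*q[:,1]; y=-sn*q[:,0]+cs*q[:,1]
    def seg(v,c): return np.maximum(abs(v-c)-.005,0)+abs(v-c)*.2
    return np.minimum(np.minimum(seg(x,-.0865),seg(y,.164)),seg(y,-.164))
s=min((least_squares(dist,[0.65,-.03,a],loss='soft_l1',f_scale=.003) for a in np.radians([0,4,8,-4])),key=lambda s:s.cost)
print(s.x,np.degrees(s.x[2]),s.cost,np.percentile(dist(s.x),[50,90]))
np.save('chest.npy',s.x)
im=c['img'].copy()
pts={}
for x in(-.0925,.0925):
  for y in(-.17,.17): pts[f'{x}{y}']=c2w([x,y,.115])
pts['lip']=c2w(lid(1.257,[-.222,0,.009])); 
for y in(-.182,.182):
  for z in (0,.018): pts[f'l{y}{z}']=c2w(lid(1.257,[-.203,y,z]))
# stay: knuckle x
big=cv2.resize(im[120:225,240:420],None,fx=4.4,fy=4.4)
for k,p in pts.items():
    u=proj(c,p)[0]; cv2.circle(big,tuple(int(t) for t in (u-[240,120]+.5)*4.4),3,(255,255,0),-1); print(k,p.round(3))
cv2.imwrite('pics/topfit.png',big)
# knuckle
m=(abs(P[...,2]-.17)<.02)&(P[...,0]>.5)&(P[...,1]<-.1)&(P[...,1]>-.25)
print(P[m].round(3))
E
```

```text
[ 0.64543253 -0.04215322  0.10649139] 6.101507030300029 0.0006385884280760724 [0.00060622 0.00170549]
-0.0925-0.17 [[ 0.572 -0.221  0.115]]
-0.09250.17 [[0.535 0.117 0.115]]
0.0925-0.17 [[ 0.755 -0.201  0.115]]
0.09250.17 [[0.719 0.137 0.115]]
lip [[ 0.678 -0.039  0.329]]
l-0.1820 [[ 0.694 -0.22   0.308]]
l-0.1820.018 [[ 0.711 -0.218  0.314]]
l0.1820 [[0.656 0.142 0.308]]
l0.1820.018 [[0.673 0.144 0.314]]
[[ 0.765 -0.207  0.15 ]
 [ 0.762 -0.18   0.15 ]
 [ 0.761 -0.182  0.153]
 [ 0.76  -0.185  0.157]
 [ 0.761 -0.188  0.154]
 [ 0.76  -0.191  0.157]
 [ 0.76  -0.193  0.16 ]
 [ 0.76  -0.196  0.161]
 [ 0.76  -0.199  0.163]
 [ 0.759 -0.201  0.163]
 [ 0.759 -0.204  0.166]
 [ 0.759 -0.207  0.167]
 [ 0.758 -0.209  0.172]
 [ 0.758 -0.211  0.173]
 [ 0.758 -0.141  0.15 ]
 [ 0.758 -0.147  0.152]
 [ 0.757 -0.15   0.154]
 [ 0.758 -0.153  0.154]
 [ 0.757 -0.155  0.154]
 [ 0.757 -0.158  0.157]
 [ 0.756 -0.161  0.16 ]
 [ 0.756 -0.163  0.164]
 [ 0.756 -0.166  0.163]
 [ 0.756 -0.169  0.164]
 [ 0.754 -0.17   0.173]
 [ 0.755 -0.174  0.168]
 [ 0.754 -0.176  0.172]
 [ 0.754 -0.179  0.172]
 [ 0.754 -0.182  0.
[... 2257 characters left out ...]
71]
 [ 0.647 -0.194  0.169]
 [ 0.644 -0.171  0.167]
 [ 0.643 -0.173  0.172]
 [ 0.643 -0.176  0.173]
 [ 0.643 -0.179  0.174]
 [ 0.644 -0.182  0.172]
 [ 0.644 -0.185  0.171]
 [ 0.644 -0.188  0.172]
 [ 0.644 -0.191  0.173]
 [ 0.644 -0.194  0.17 ]
 [ 0.641 -0.174  0.171]
 [ 0.641 -0.176  0.173]
 [ 0.641 -0.18   0.169]
 [ 0.641 -0.183  0.169]
 [ 0.641 -0.185  0.171]
 [ 0.641 -0.189  0.169]
 [ 0.641 -0.191  0.17 ]
 [ 0.642 -0.195  0.164]
 [ 0.638 -0.174  0.17 ]
 [ 0.638 -0.177  0.166]
 [ 0.638 -0.18   0.166]
 [ 0.639 -0.19   0.158]
 [ 0.639 -0.192  0.163]
 [ 0.637 -0.191  0.153]
 [ 0.636 -0.193  0.16 ]
 [ 0.633 -0.19   0.16 ]
 [ 0.633 -0.194  0.156]
 [ 0.631 -0.191  0.156]
 [ 0.631 -0.194  0.151]]
```

View pics/topfit.png

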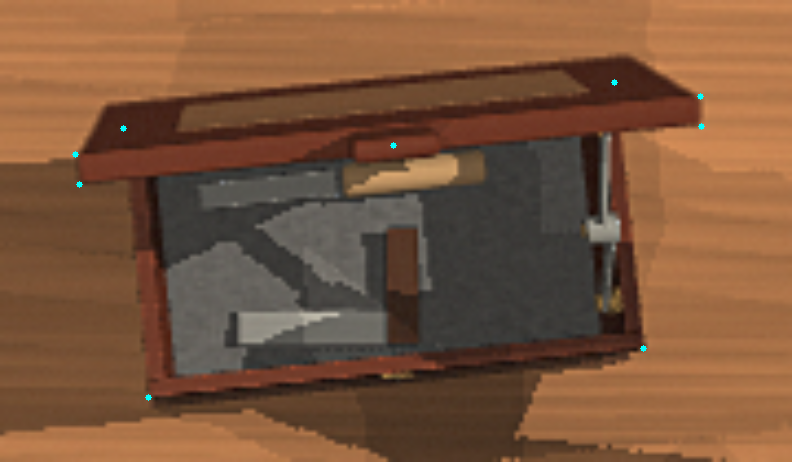

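```bash
cat >> h.py <<'E'
def tool(tilt):  # tool axes in world; tilt deg from straight down towards chest back; x along -chest y
    yaw=chest()[2]; b=np.array([np.cos(yaw),np.sin(yaw),0]); x=np.array([np.sin(yaw),-np.cos(yaw),0])
    a=np.radians(tilt); z=np.sin(a)*b+np.array([0,0,-np.cos(a)]); return np.c_[x,np.cross(z,x),z]
def rel(pos,Rm,s=None):
    s=s or r.read_state(); R0=R.from_quat(s['eef_rot'])
    return R0.inv().apply(np.array(pos)-s['ee_pos'])*1000, (R0.inv()*R.from_matrix(Rm)).as_rotvec(degrees=True)
def rows(poses,s=None):
    for p,Rm in poses:
        d,w=rel(p,Rm,s); print('{"xyz":%s,"rotation":%s}'%([round(float(t)) for t in d],[round(float(t),1) for t in w]))
def st():
    s=r.read_state(); print('t',s['time'],'p',s['ee_pos'].round(4),'f',s['ft_force'].round(1),'w',s['width'].round(4),'q',s['joint_positions'].round(2))
    return s
E
python3 - <<'E'
from h import *
s=r.read_state()
rows([([.45,-.15,.30],tool(0))])
# full path params
d,w=rel([.45,-.15,.30],tool(0)); print(np.linalg.norm(d),np.linalg.norm(w))
print(R.from_quat(s['eef_rot']).as_matrix().round(3))
for kx in (-.0125,):
    print(c2w([kx,-.141,.164]))
E
```

```text
{"xyz":[-591, 473, -101],"rotation":[0.1, 0.0, 151.4]}
763.8345028895374 151.39354332284248
[[ 0.383  0.924 -0.   ]
 [ 0.924 -0.383 -0.001]
 [-0.001  0.    -1.   ]]
[[ 0.64799026 -0.1836831   0.164     ]]
```

Request:
apply_moves --increments '[{"grip": 0,"xyz": [-39,32,-20],"rotation": [0,0,10]},{"grip": 0,"xyz": [-79,63,-40],"rotation": [0,0,20]},{"grip": 0,"xyz": [-118,95,-60],"rotation": [0,0,30]},{"grip": 0,"xyz": [-158,126,-80],"rotation": [0,0,40]},{"grip": 0,"xyz": [-197,158,-101],"rotation": [0,0,50]}]'

```text
time: 0.78
ee_pos: [0.3099, 0.333, 0.3004]
eef_rot: [0.989, 0.149, -0.0, 0.0]
ft_force: [1.8, -0.1, 0.6]
width: 0.0874
```

```bash
python3 - <<'E'
from h import *
st(); rows([([.45,-.15,.30],tool(0))])
E
```

```text
Traceback (most recent call last):
  File "h.py", line 42, in st
    s=r.read_state(); print('t',s['time'],'p',s['ee_pos'].round(4),'f',s['ft_force'].round(1),'w',s['width'].round(4),'q',s['joint_positions'].round(2))
                                                                                                  ^^^^^^^^^^^^^^^^
AttributeError: 'float' object has no attribute 'round'
```

```bash
sed -i "s/s\['width'\].round(4)/round(s['width'],4)/" h.py; python3 - <<'E'
from h import *
st(); rows([([.45,-.15,.30],tool(0))])
E
```

```text
t 0.775 p [0.3099 0.333  0.3004] f [ 1.8 -0.1  0.6] w 0.0874 q [-1.04 -0.09  0.11  1.72  0.01  1.51 -0.63]
{"xyz":[-9, 503, 1],"rotation":[0.1, -0.0, 101.1]}
```

Request:
apply_moves --increments '[{"grip": 0,"xyz": [-3,50,0],"rotation": [0,0,10]},{"grip": 100,"xyz": [-6,100,0],"rotation": [0,0,20]},{"grip": 200,"xyz": [-8,150,0],"rotation": [0,0,30]},{"grip": 255,"xyz": [-10,200,0],"rotation": [0,0,40]},{"grip": 255,"xyz": [-10,250,0],"rotation": [0,0,50]}]'

```text
time: 1.4
ee_pos: [0.3741, 0.0894, 0.3005]
eef_rot: [0.958, -0.285, -0.0, 0.0]
ft_force: [1.5, -0.3, -0.8]
width: 0.055
```

```bash
python3 - <<'E'
from h import *
st(); rows([([.45,-.15,.30],tool(0))])
E
```

```text
t 1.4 p [0.3741 0.0894 0.3005] f [ 1.5 -0.3 -0.8] w 0.055 q [-0.76 -0.29  0.32  1.86  0.09  1.55 -1.03]
{"xyz":[194, 159, 1],"rotation":[0.0, -0.0, 50.7]}
```

Request:
apply_moves --increments '[{"grip": 255,"xyz": [39,32,0],"rotation": [0,0,10]},{"grip": 255,"xyz": [78,64,0],"rotation": [0,0,20]},{"grip": 255,"xyz": [116,95,0],"rotation": [0,0,30]},{"grip": 255,"xyz": [155,127,0],"rotation": [0,0,40]},{"grip": 255,"xyz": [194,159,0],"rotation": [0,0,50]}]'

```text
time: 2.02
ee_pos: [0.4497, -0.1514, 0.3007]
eef_rot: [0.746, -0.666, 0.0, 0.0]
ft_force: [0.8, 0.5, -0.3]
width: 0.0055
```

```bash
python3 - <<'E'
from h import *
st()
k=c2w([-.0125,-.141,.164])[0]
for t in (30,45):
  T=tool(t); z=T[:,2]
  # press dir 45
  z45=tool(45)[:,2]
  # tip standoff 50 mm from barrel surface: tcp = k - z45*(10+50+8)
  print(t,k-z45*.068); rows([(k-z45*.068,T),(k-z45*.030,T)])
E
```

```text
t 2.025 p [ 0.4497 -0.1514  0.3007] f [ 0.8  0.5 -0.3] w 0.0055 q [-0.47 -0.09  0.66  1.7   0.06  1.51 -1.27]
30 [ 0.60017938 -0.18879388  0.21208326]
{"xyz":[54, -145, 89],"rotation":[30.0, 0.1, 0.4]}
{"xyz":[54, -172, 115],"rotation":[30.0, 0.1, 0.4]}
45 [ 0.60017938 -0.18879388  0.21208326]
{"xyz":[54, -145, 89],"rotation":[45.0, 0.2, 0.4]}
{"xyz":[54, -172, 115],"rotation":[45.0, 0.2, 0.4]}
```

Request:
apply_moves --increments '[{"grip": 255,"xyz": [11,-29,0],"rotation": [9,0,0]},{"grip": 255,"xyz": [22,-58,20],"rotation": [18,0,0]},{"grip": 255,"xyz": [32,-87,45],"rotation": [27,0,0.4]},{"grip": 255,"xyz": [43,-116,70],"rotation": [36,0,0.4]},{"grip": 255,"xyz": [54,-145,89],"rotation": [45,0,0.4]}]'

```text
time: 2.65
ee_pos: [0.5999, -0.1906, 0.2112]
eef_rot: [0.685, -0.618, 0.257, -0.286]
ft_force: [1.3, 1.3, 1.4]
width: 0.0005
```

```bash
python3 - <<'E'
from h import *
s=st()
print(R.from_quat(s['eef_rot']).as_matrix().round(3)); print(tool(45).round(3))
c=cam('top','top1.png'); w=cam('wrist','wrist1.png'); sd=cam('side','side1.png')
cv2.imwrite('pics/top1c.png',cv2.resize(c['img'][110:260,220:420],None,fx=4,fy=4,interpolation=cv2.INTER_CUBIC))
cv2.imwrite('pics/side1c.png',cv2.resize(sd['img'][120:290,240:440],None,fx=3.5,fy=3.5,interpolation=cv2.INTER_CUBIC))
E
```

```text
t 2.65 p [ 0.5999 -0.1906  0.2112] f [1.3 1.3 1.4] w 0.0005 q [-0.67 -0.31  1.03  2.18 -0.27  0.44 -0.83]
[[ 0.104 -0.7    0.707]
 [-0.995 -0.072  0.075]
 [-0.001 -0.71  -0.704]]
[[ 0.106 -0.703  0.703]
 [-0.994 -0.075  0.075]
 [ 0.    -0.707 -0.707]]
```

View pics/top1c.png

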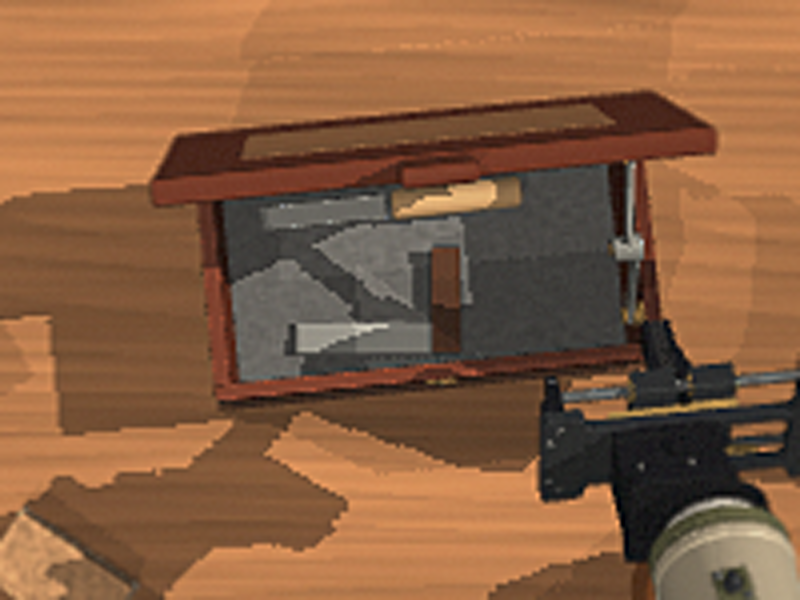

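View pics/wrist1.png

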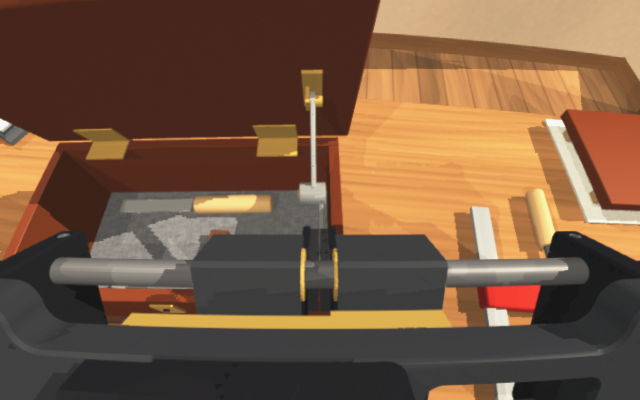

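View pics/side1c.png

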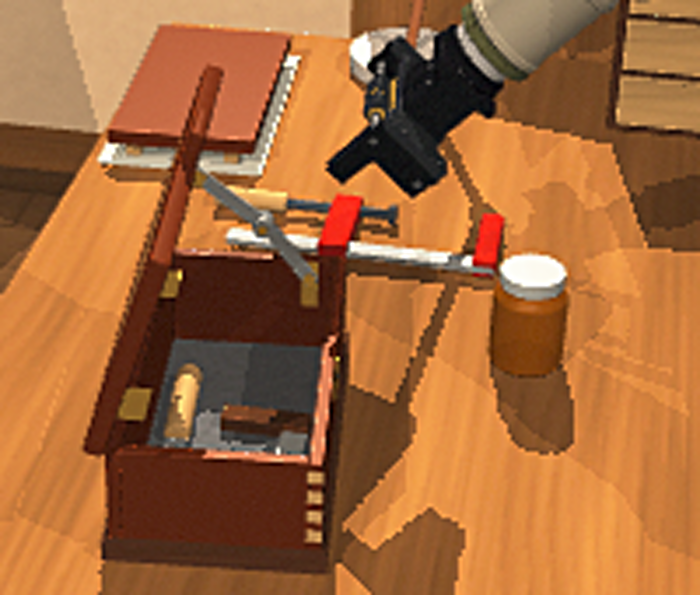

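```bash
python3 - <<'E'
from h import *
c=load('wrist'); P=cloud(c)
for uv in [(304,192),(313,190),(313,196),(322,192)]: print(uv,P[uv[1],uv[0]].round(4))
m=np.zeros((400,640),bool); m[184:203,299:328]=1
Q=P[m]; Q=Q[(Q[:,2]>.14)&(Q[:,2]<.2)&(abs(Q[:,0]-.648)<.02)]
print(len(Q),Q.min(0),Q.max(0),np.median(Q,0))
s=r.read_state(); R0=R.from_quat(s['eef_rot'])
# barrel in tool coords; barrel front = min tool z
q=R0.inv().apply(Q-s['ee_pos'])*1000
print(np.percentile(q,[2,10,50,90,98],axis=0).round(1))
print('model',(R0.inv().apply(c2w([-.0125,-.141,.164])[0]-s['ee_pos'])*1000).round(1))
for i in range(180,206,3): print(i,[(round(float(t[1]),1),round(float(t[2]),1)) for t in R0.inv().apply(P[i,[303,308,318,323]]-s['ee_pos'])*1000])
E
python3 -c "
import cv2;i=cv2.imread('pics/wrist1.png')[160:240,260:380];cv2.imwrite('pics/w1c.png',cv2.resize(i,None,fx=6,fy=6,interpolation=cv2.INTER_CUBIC))"
```

```text
(304, 192) [ 0.6423 -0.1782  0.174 ]
(313, 190) [ 0.6449 -0.1853  0.174 ]
(313, 196) [ 0.6408 -0.1857  0.1713]
(322, 192) [ 0.6438 -0.1929  0.174 ]
505 [ 0.63662537 -0.1958838   0.16554854] [ 0.65316385 -0.17275306  0.17755396] [ 0.64255459 -0.18439131  0.17235476]
[[ -8.7 -12.   55.7]
 [ -7.  -11.2  56.3]
 [  2.1  -5.9  57.8]
 [ 10.4   0.9  61.4]
 [ 12.7   2.2  64. ]]
model [ 1.7 -3.4 67.3]
180 [(17.9, 217.8), (18.0, 217.9), (18.4, 219.3), (18.5, 219.8)]
183 [(-12.3, 65.9), (-12.2, 66.5), (-12.1, 66.7), (-12.5, 64.9)]
186 [(-10.8, 61.3), (-10.9, 60.8), (-10.5, 62.3), (-10.8, 60.9)]
189 [(-8.6, 59.7), (-8.9, 58.6), (-8.6, 59.6), (-8.9, 58.1)]
192 [(-6.8, 56.9), (-6.5, 58.0), (-6.5, 57.6), (-6.4, 57.9)]
195 [(-4.1, 57.2), (-4.3, 56.6), (-3.8, 58.4), (-4.5, 55.8)]
198 [(-1.8, 56.4), (-1.8, 56.5), (-1.5, 57.3), (-1.8, 56.0)]
201 [(0.9, 56.8), (1.0, 57.1), (1.3, 58.1), (0.9, 56.6)]
204 [(3.8, 58.0), (4.0, 58.4), (4.2, 59.0), (4.2, 59.0)]
```

View pics/w1c.png

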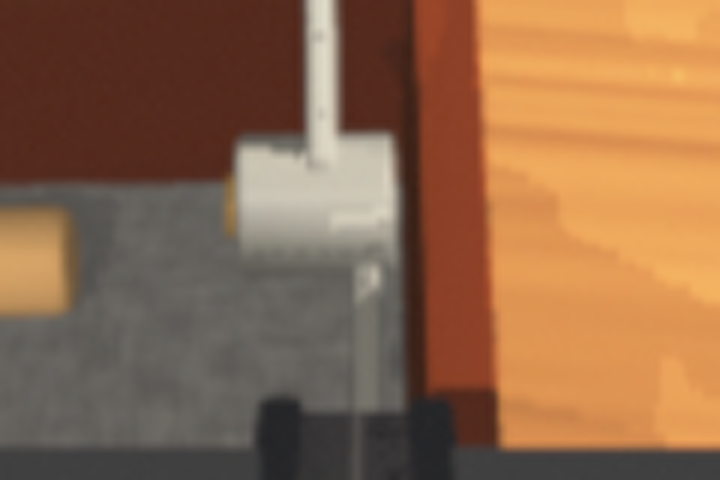

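Request:
apply_moves --increments '[{"grip": 255,"xyz": [2,-3,15],"rotation": [0.5,0,0]},{"grip": 255,"xyz": [2,-3,30],"rotation": [0.5,0,0]},{"grip": 255,"xyz": [2,-3,42],"rotation": [0.5,0,0]},{"grip": 255,"xyz": [2,-3,45],"rotation": [0.5,0,0]},{"grip": 255,"xyz": [2,-3,45],"rotation": [0.5,0,0]}]'

```text
time: 3.42
ee_pos: [0.6332, -0.1838, 0.1806]
eef_rot: [0.688, -0.616, 0.254, -0.288]
ft_force: [-0.3, -0.3, -0.5]
width: 0.0004
```

```bash
python3 - <<'E'
from h import *
s=st()
k=c2w([-.0125,-.141,.164])[0]
R0=R.from_quat(s['eef_rot']); print((R0.inv().apply(k-s['ee_pos'])*1000).round(1))
sd=cam('side'); w=cam('wrist','wrist2.png')
cv2.imwrite('pics/side2c.png',cv2.resize(sd['img'][130:230,260:410],None,fx=5,fy=5,interpolation=cv2.INTER_CUBIC))
E
```

```text
t 3.425 p [ 0.6332 -0.1838  0.1806] f [-0.3 -0.3 -0.5] w 0.0004 q [-0.91 -0.13  1.32  2.16 -0.7   0.42 -0.45]
[ 1.7  1.4 22.2]
```

View pics/side2c.png

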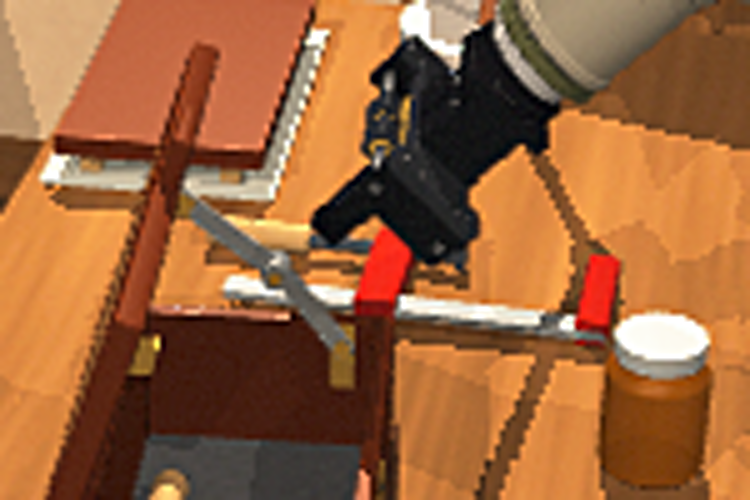

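```bash
cat > kin.py <<'E'
from h import *
from scipy.optimize import least_squares
import itertools
D=[([-1.20060666,0.33271214,-0.06470443,1.46073691,0.02163932,1.34987118,-0.08852537],[.23912498,.57711988,.19865131],[8.31493517e-01,5.55534216e-01,-4.05e-4,3.19e-4]),
([-1.04,-.09,.11,1.72,.01,1.51,-.63],[.3099,.333,.3004],[.989,.149,0,0]),
([-.76,-.29,.32,1.86,.09,1.55,-1.03],[.3741,.0894,.3005],[.958,-.285,0,0]),
([-.47,-.09,.66,1.7,.06,1.51,-1.27],[.4497,-.1514,.3007],[.746,-.666,0,0]),
([-.67,-.31,1.03,2.18,-.27,.44,-.83],[.5999,-.1906,.2112],[.685,-.618,.257,-.286]),
([-.91,-.13,1.32,2.16,-.7,.42,-.45],[.6332,-.1838,.1806],[.688,-.616,.254,-.288])]
def fk(q,p,sg):
    # p: d1,L1,L2,L3, offsets a_elbow(x), a_e2, a_w(x), yawoffsets
    rz=lambda a:R.from_euler('z',a); ry=lambda a:R.from_euler('y',a)
    T=rz(sg[0]*q[0]); pos=np.array([0,0,p[0]])
    T=T*ry(q[1]); 
    T=T*rz(sg[1]*q[2]); pos=pos+T.apply([p[4],0,p[1]])
    T=T*ry(q[3]); pos=pos+T.apply([p[5],0,0])
    T=T*rz(sg[2]*q[4]); pos=pos+T.apply([0,0,p[2]])
    T=T*ry(q[5]); pos=pos+T.apply([p[6],0,p[3]])
    T=T*rz(sg[3]*q[6]+p[7])
    return pos,T
if __name__=='__main__':
  best=None
  for sg in itertools.product((1,-1),repeat=4):
    def f(p):
        o=[]
        for q,x,e in D:
            a,T=fk(q,p,sg); o+=list(a-x); o+=list((T.inv()*R.from_quat(e)).as_rotvec()*.3)
        return o
    for y in (0,np.pi):
        s=least_squares(f,[.3,.3,.3,.3,0,0,0,y])
        if best is None or s.cost<best[0]: best=(s.cost,sg,s.x,s.fun)
  print(best[:3]); print(np.array(best[3]).reshape(-1,6).round(4))
E
python3 kin.py
```

```text
(np.float64(0.0034980514202527266), (-1, -1, -1, -1), array([ 0.13899238,  0.42677709,  0.45599846,  0.34203991,  0.0138257 ,
       -0.10409625, -0.01319486,  3.14180657]))
[[-0.0387  0.0231 -0.0017 -0.      0.     -0.0001]
 [-0.0367  0.0253 -0.0005 -0.0002 -0.0003  0.0005]
 [-0.0211  0.031   0.007  -0.002  -0.0012  0.0005]
 [-0.0044  0.0368 -0.0003 -0.0004 -0.0016  0.0009]
 [-0.0008 -0.0026  0.0032  0.0001  0.0014 -0.0011]
 [ 0.0041 -0.0062 -0.0077  0.0014  0.0001 -0.0008]]
```

```bash
cat > kin2.py <<'E'
from kin import *
rz=lambda a:R.from_euler('z',a); ry=lambda a:R.from_euler('y',a)
def fk2(q,p):
    # linear in p: offsets in frames after each joint
    Ts=[rz(-q[0])]; Ts.append(Ts[-1]*ry(q[1]));Ts.append(Ts[-1]*rz(-q[2]));Ts.append(Ts[-1]*ry(q[3]));Ts.append(Ts[-1]*rz(-q[4]));Ts.append(Ts[-1]*ry(q[5]));Ts.append(Ts[-1]*rz(-q[6]+np.pi))
    A=np.hstack([np.eye(3)]+[T.as_matrix() for T in Ts])
    return A@p,Ts[-1],A
if __name__=='__main__':
    s=r.read_state(); D[-1]=(s['joint_positions'],s['ee_pos'],s['eef_rot'])
    A=np.vstack([fk2(q,np.zeros(24))[2] for q,x,e in D]); b=np.hstack([x for q,x,e in D])
    lam=.01
    p=np.linalg.lstsq(np.vstack([A,lam*np.eye(24)]),np.r_[b,np.zeros(24)],rcond=None)[0]
    print((A@p-b).reshape(-1,3).round(4)); print(p.reshape(-1,3).round(3)); np.save('kp.npy',p)
E
python3 kin2.py
```

```text
[[ 0.0001 -0.0001  0.0003]
 [-0.0001  0.0002 -0.0001]
 [ 0.     -0.0003  0.0006]
 [ 0.      0.0001 -0.0009]
 [-0.     -0.     -0.0001]
 [ 0.      0.      0.    ]]
[[-0.011  0.013  0.105]
 [-0.01  -0.026  0.105]
 [ 0.042 -0.026  0.231]
 [-0.052 -0.025  0.231]
 [ 0.013 -0.025  0.252]
 [-0.047  0.009  0.252]
 [ 0.02   0.009  0.186]
 [ 0.005 -0.026  0.186]]
```

```bash
cat > sim.py <<'E'
from kin2 import *
p=np.load('kp.npy')
lo=np.array([-2.6,-.5,-1.47,.16,-1.27,.06,-2.6]);hi=np.array([2.6,2.12,1.34,2.42,4.41,2.06,2.6])
def err(q,x,Rm):
    a,T,_=fk2(q,p); return np.r_[x-a,(R.from_matrix(Rm)*T.inv()).as_rotvec()]
def jac(q,e=1e-5):
    a,T,_=fk2(q,p);J=[]
    for i in range(7):
        d=np.array(q,float);d[i]+=e;b,U,_=fk2(d,p);J.append(np.r_[(b-a)/e,(U*T.inv()).as_rotvec()/e])
    return np.array(J).T
def follow(q,x1,R1,n=20):
    q=np.array(q,float);x0,T0,_=fk2(q,p); w=(R.from_matrix(R1)*T0.inv()).as_rotvec()
    for k in range(1,n+1):
        xt=x0+(x1-x0)*k/n; Rt_=(R.from_rotvec(w*k/n)*T0).as_matrix()
        for _ in range(3): q=q+np.linalg.pinv(jac(q))@err(q,xt,Rt_)
    return q
E
python3 - <<'E'
from sim import *
for i in range(len(D)-1):
    q=follow(D[i][0],np.array(D[i+1][1]),R.from_quat(D[i+1][2]).as_matrix()); print(q.round(2),D[i+1][0])
s=r.read_state(); q0=s['joint_positions']
k=c2w([-.0125,-.141,.164])[0]; z45=tool(45)[:,2]
for t in (45,35,25,15,0):
    T=tool(t); print(t,follow(q0,k-z45*.0+(-T[:,2]*.018-.012*z45),T).round(2))
# self motion family
from scipy.optimize import least_squares
for t in (45,30,15,0):
  T=tool(t);x=k-T[:,2]*.018
  for q3 in (1,.6,.2,-.2,-.6):
    f=lambda q:np.r_[err(q,x,T)*20,(q[2]-q3)*5,0.001*(q-q0)]
    so=least_squares(f,np.clip(q0,lo+.01,hi-.01),bounds=(lo,hi)); print(t,q3,so.x.round(2),np.linalg.norm(err(so.x,x,T)).round(4))
E
```

```text
[-1.03 -0.09  0.1   1.72  0.01  1.51 -0.63] [-1.04, -0.09, 0.11, 1.72, 0.01, 1.51, -0.63]
[-0.75 -0.28  0.32  1.86  0.09  1.55 -1.03] [-0.76, -0.29, 0.32, 1.86, 0.09, 1.55, -1.03]
[-0.47 -0.09  0.67  1.7   0.05  1.51 -1.27] [-0.47, -0.09, 0.66, 1.7, 0.06, 1.51, -1.27]
[-0.63 -0.29  0.99  2.18 -0.31  0.44 -0.8 ] [-0.67, -0.31, 1.03, 2.18, -0.27, 0.44, -0.83]
[-1.03 -0.23  1.41  2.15 -0.46  0.38 -0.63] [-0.91, -0.13, 1.32, 2.16, -0.7, 0.42, -0.45]
45 [-0.82 -0.17  1.2   2.17 -0.57  0.4  -0.57]
35 [-0.85  0.03  1.29  2.02 -0.55  0.65 -0.67]
25 [-0.74  0.25  1.25  1.86 -0.61  0.9  -0.7 ]
15 [-0.62  0.42  1.18  1.69 -0.6   1.12 -0.76]
0 [-0.46  0.63  1.1   1.42 -0.56  1.43 -0.83]
45 1 [-0.62 -0.06  1.    2.16 -0.82  0.42 -0.4 ] 0.0
45 0.6 [-0.26 -0.03  0.6   2.16 -0.84  0.4  -0.43] 0.0
45 0.2 [ 0.1  -0.    0.2   2.14 -0.85  0.38 -0.46] 0.0
45 -0.2 [ 0.47  0.03 -0.2   2.11 -0.81  0.36 -0.52] 0.0
45 -0.6 [ 0.85  0.09 -0.6   2.06 -0.69  0.34 -0.62] 0.0
30 1 [-0.6   0.11  1.    1.94 -0.51  0.73 -0.77] 0.0
30 0.6 [-0.27  0.08  0.6   1.94 -0.4   0.69 -0.89] 0.0
30 0.2 [ 0.08  0.09  0.2   1.91 -0.33  0.68 -0.98] 0.0
30 -0.2 [ 0.44  0.12 -0.2   1.87 -0.24  0.67 -1.07] 0.0
30 -0.6 [ 0.79  0.18 -0.6   1.82 -0.09  0.67 -1.19] 0.0
15 1 [-0.52  0.36  1.    1.69 -0.49  1.06 -0.85] 0.0
15 0.6 [-0.25  0.26  0.6   1.68 -0.3   1.02 -1.02] 0.0
15 0.2 [ 0.05  0.24  0.2   1.66 -0.16  1.01 -1.15] 0.0
15 -0.2 [ 0.37  0.27 -0.2   1.61 -0.03  1.02 -1.27] 0.0
15 -0.6 [ 0.67  0.34 -0.6   1.56  0.15  1.05 -1.4 ] 0.0
0 1 [-0.42  0.61  1.    1.41 -0.51  1.4  -0.88] 0.0
0 0.6 [-0.21  0.48  0.6   1.4  -0.27  1.34 -1.07] 0.0
0 0.2 [ 0.04  0.44  0.2   1.37 -0.09  1.34 -1.22] 0.0
0 -0.2 [ 0.3   0.46 -0.2   1.33  0.09  1.36 -1.36] 0.0
0 -0.6 [ 0.54  0.53 -0.6   1.27  0.29  1.42 -1.5 ] 0.0
```

```bash
cat > s1.py <<'E'
from sim import *
s=r.read_state(); q0=s['joint_positions']
k=c2w([-.0125,-.141,.164])[0]; z45=tool(45)[:,2]
rz_=lambda a:R.from_euler('z',np.radians(a)).as_matrix()
hinge=lambda th,rad=.229:c2w(lid(th,[-rad,0,.009]))[0]
def tr(q,way,v=0):
    out=[]
    for x,T in way:
        q=follow(q,np.array(x),T,6); out.append(q)
        if v: print('   ',q.round(2))
    return q,out
back=k-z45*.11
def lipway(T):
    w=[(back+[0,0,.05],T),([.56,-.08,.42],T),(hinge(1.257)+[0,0,.09-.011],T)]
    for th in np.linspace(1.257,0,8): w.append((hinge(th)-[0,0,.011],T))
    w.append((hinge(0)+[-.0,0,.08],T)); return w
if __name__=='__main__':
  for t in (45,30,20):
   for psi in (0,20,40,60,80,-20,-40):
    T=rz_(psi)@tool(t)
    # general tilt keeps z in direction; instead rotate about own z: yaw in tool frame
    T=tool(t)@rz_(-psi)
    q,o=tr(q0,[(back,tool(t)),(back,T),(k-T[:,2]*.018-z45*.01,T),(k-T[:,2]*.018+z45*.014,T)])
    m=np.array(o); a=q
    q,o=tr(q,[(back,T)]+lipway(tool(0))); m2=np.array(o)
    print(t,psi,a.round(2),'press q3max',m[1:,2].max().round(2),'lip min',(np.minimum(m2-lo,hi-m2)).min(0).round(2))
E
python3 s1.py
```

```text
45 0 [-1.56 -0.16  2.01  2.09 -0.74  0.41 -0.36] press q3max 2.01 lip min [ 1.12  0.68 -0.86  0.33  0.25  0.18  1.45]
45 20 [-1.27 -0.29  1.66  2.11 -0.37  0.35 -0.31] press q3max 1.66 lip min [1.95 0.13 0.47 0.25 0.93 0.23 1.2 ]
45 40 [-1.27 -0.37  1.65  2.09 -0.17  0.35 -0.11] press q3max 1.65 lip min [1.9  0.09 0.37 0.27 0.91 0.22 1.2 ]
45 60 [-1.29 -0.43  1.65  2.07  0.    0.36  0.11] press q3max 1.65 lip min [1.86 0.04 0.28 0.3  0.89 0.22 1.21]
45 80 [-1.3  -0.49  1.64  2.04  0.15  0.38  0.33] press q3max 1.64 lip min [ 1.81 -0.01  0.22  0.33  0.88  0.22  1.22]
45 -20 [-0.66 -0.01  1.03  2.16 -0.91  0.41 -0.7 ] press q3max 1.03 lip min [1.87 0.14 0.53 0.23 0.89 0.22 1.21]
45 -40 [-0.51 -0.02  0.83  2.16 -0.84  0.39 -1.14] press q3max 0.83 lip min [1.94 0.17 0.59 0.24 0.92 0.23 0.98]
30 0 [-0.53  0.15  0.93  1.94 -0.55  0.71 -0.75] press q3max 0.96 lip min [1.63 0.28 0.25 0.45 0.81 0.21 1.27]
30 20 [-0.55  0.18  0.98  1.92 -0.61  0.73 -0.34] press q3max 1.03 lip min [1.54 0.27 0.12 0.46 0.77 0.2  1.32]
30 40 [-0.56  0.22  1.03  1.91 -0.67  0.76  0.06] press q3max 1.08 lip min [ 1
[... 594 characters left out ...]
0.49 0.79 0.2  1.29]
20 20 [-0.46  0.29  0.9   1.76 -0.49  0.93 -0.49] press q3max 0.99 lip min [1.55 0.49 0.14 0.49 0.78 0.2  1.31]
20 40 [-0.42  0.31  0.88  1.74 -0.5   0.94 -0.12] press q3max 0.97 lip min [1.51 0.52 0.07 0.49 0.76 0.2  1.34]
20 60 [-0.38  0.32  0.85  1.72 -0.51  0.95  0.23] press q3max 0.94 lip min [1.47 0.55 0.01 0.49 0.75 0.19 1.38]
20 80 [-0.35  0.33  0.81  1.69 -0.5   0.96  0.57] press q3max 0.89 lip min [ 1.45  0.58 -0.05  0.5   0.73  0.19  1.42]
20 -20 [-0.51  0.28  0.92  1.77 -0.48  0.93 -1.22] press q3max 1.0 lip min [1.65 0.46 0.28 0.49 0.81 0.21 1.19]
20 -40 [-0.53  0.29  0.93  1.76 -0.48  0.93 -1.58] press q3max 1.01 lip min [1.72 0.46 0.29 0.49 0.83 0.21 0.82]
```

```bash
python3 - <<'E'
from h import *
s=st(); T=tool(30); k=c2w([-.0125,-.141,.164])[0]; z45=tool(45)[:,2]
b=k-z45*.09
c=k-T[:,2]*.018+T[:,1]*.002
rows([(b,T),(c-z45*.006,T)])
E
```

```text
t 3.525 p [ 0.6324 -0.1855  0.1803] f [ 0.3 -0.   0.1] w 0.0004 q [-0.91 -0.13  1.32  2.16 -0.69  0.42 -0.46]
{"xyz":[0, 0, -67],"rotation":[-15.2, 0.3, -0.1]}
{"xyz":[0, -2, -1],"rotation":[-15.2, 0.3, -0.1]}
```

Request:
apply_moves --increments '[{"grip": 255,"xyz": [0,0,-25],"rotation": [0,0,0]},{"grip": 255,"xyz": [0,0,-45],"rotation": [-4,0,0]},{"grip": 255,"xyz": [0,0,-67],"rotation": [-10,0.3,0]},{"grip": 255,"xyz": [0,0,-67],"rotation": [-15,0.3,0]},{"grip": 255,"xyz": [0,0,-67],"rotation": [-15,0.3,0]}]'

```text
time: 4.15
ee_pos: [0.5861, -0.1917, 0.2294]
eef_rot: [0.718, -0.645, 0.175, -0.194]
ft_force: [-0.1, -0.1, -0.6]
width: 0.0002
```

```bash
python3 - <<'E'
from sim import *
s=st(); T=tool(30); k=c2w([-.0125,-.141,.164])[0]; z45=tool(45)[:,2]
c=k-T[:,2]*.018+T[:,1]*.002
rows([(c-z45*.006,T)]); print(follow(s['joint_positions'],c-z45*.006,T).round(2))
E
```

```text
t 4.15 p [ 0.5861 -0.1917  0.2294] f [-0.1 -0.1 -0.6] w 0.0002 q [-0.39 -0.11  0.75  1.96 -0.22  0.8  -0.98]
{"xyz":[-2, -18, 64],"rotation":[-0.3, -0.1, 0.0]}
[-0.39  0.06  0.75  1.95 -0.41  0.71 -0.86]
```

Request:
apply_moves --increments '[{"grip": 255,"xyz": [-2,-6,20],"rotation": [0,0,0]},{"grip": 255,"xyz": [-2,-12,40],"rotation": [0,0,0]},{"grip": 255,"xyz": [-2,-16,58],"rotation": [0,0,0]},{"grip": 255,"xyz": [-2,-18,64],"rotation": [0,0,0]},{"grip": 255,"xyz": [-2,-18,64],"rotation": [0,0,0]}]'

```text
time: 4.78
ee_pos: [0.6328, -0.185, 0.183]
eef_rot: [0.718, -0.646, 0.175, -0.193]
ft_force: [0.1, 0.5, 0.7]
width: 0.0005
```

```bash
python3 - <<'E'
from sim import *
s=st(); T=tool(30); k=c2w([-.0125,-.141,.164])[0]; z45=tool(45)[:,2]
R0=R.from_quat(s['eef_rot']); print('k in tool',(R0.inv().apply(k-s['ee_pos'])*1000).round(1), 'z45 in tool',R0.inv().apply(z45).round(3))
sd=cam('side'); 
cv2.imwrite('pics/side3c.png',cv2.resize(sd['img'][130:230,260:410],None,fx=5,fy=5,interpolation=cv2.INTER_CUBIC))
E
```

```text
t 4.775 p [ 0.6328 -0.185   0.183 ] f [0.1 0.5 0.7] w 0.0005 q [-0.41  0.08  0.79  1.93 -0.45  0.72 -0.83]
k in tool [ 0.2 -3.6 24.1] z45 in tool [-0.003 -0.255  0.967]
```

View pics/side3c.png

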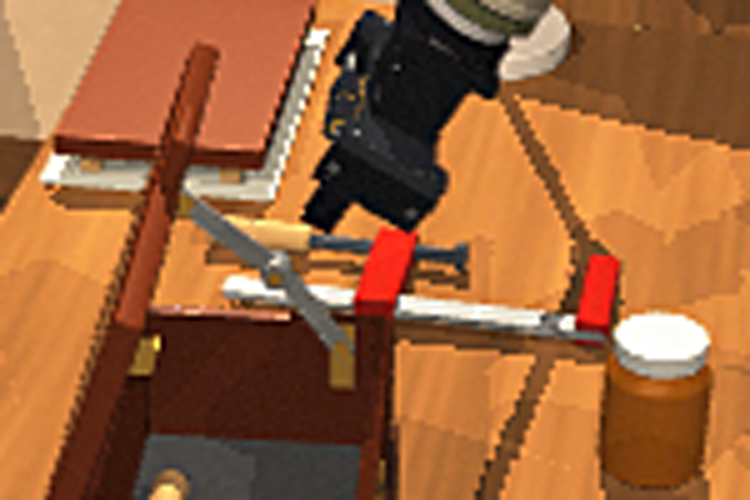

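```bash
python3 - <<'E'
from sim import *
c=load('side'); s=r.read_state(); R0=R.from_quat(s['eef_rot']); k=c2w([-.0125,-.141,.164])[0]
tips=[s['ee_pos']+R0.apply([x,y,.008]) for x in(-.015,.015) for y in(-.0095,.0095)]
im=cv2.resize(c['img'][130:230,260:410],None,fx=5,fy=5,interpolation=cv2.INTER_CUBIC)
for P,col in [(k,(0,255,0)),(s['ee_pos']+R0.apply([0,0,.008]),(255,255,0))]+[(t,(255,0,255)) for t in tips]+[(c2w([-.0125,-.130,.164])[0],(0,0,255))]:
    u=proj(c,P)[0]; print(u, P.round(4)); cv2.circle(im,tuple(int(a) for a in (u-[260,130]+.5)*5),3,col,-1)
cv2.imwrite('pics/s3d.png',im)
P=cloud(c); print(P[130+265//5-1:130+265//5+2,260+278//5])
print(P[130+215//5,260+318//5],P[130+190//5,260+335//5])
E
```

```text
[314.31727398 184.18680736] [ 0.648  -0.1837  0.164 ]
[317.6007076  181.14393788] [ 0.637  -0.1848  0.1766]
[314.74749371 181.97323631] [ 0.6436 -0.169   0.1813]
[319.59395118 184.72160032] [ 0.6272 -0.1708  0.1718]
[315.63163504 177.60962762] [ 0.6467 -0.1989  0.1814]
[320.40670527 180.32833559] [ 0.6304 -0.2006  0.1718]
[313.9940504  185.80458062] [ 0.6468 -0.1727  0.164 ]
[[ 0.64387734 -0.17484574  0.17795788]
 [ 0.64350901 -0.17315752  0.17507497]
 [ 0.64349352 -0.17319953  0.17117606]]
[ 0.61653919 -0.17227689  0.21700706] [ 0.59090207 -0.10148692  0.27569366]
```

View pics/s3d.png

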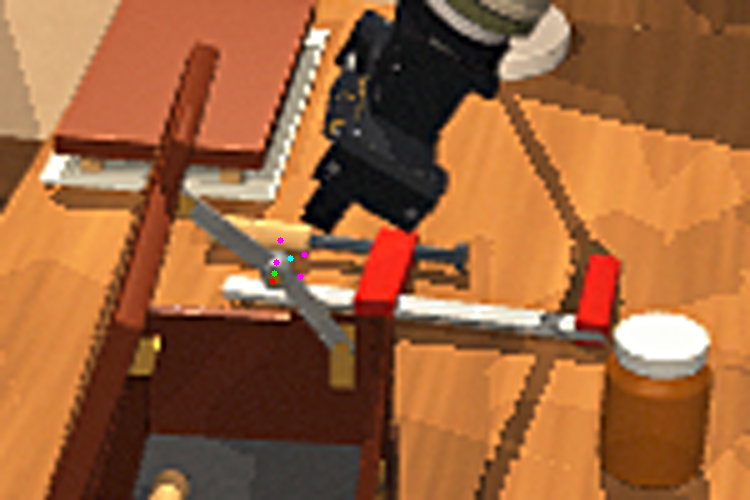

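```bash
python3 - <<'E'
from sim import *
c=load('side'); P=cloud(c); s=r.read_state(); R0=R.from_quat(s['eef_rot'])
Q=P[130:230,260:410].reshape(-1,3); t=R0.inv().apply(Q-s['ee_pos'])*1000
m=(abs(t[:,0])<30)&(abs(t[:,1])<30)&(t[:,2]<30)&(t[:,2]>-80)
print(m.sum()); 
for z in range(-80,30,5):
    a=t[m&(t[:,2]>=z)&(t[:,2]<z+5)]; 
    if len(a): print(z,len(a),a.min(0).round(0),a.max(0).round(0))
c=cam('wrist','wrist3.png')
E
```

```text
137
-60 5 [-19. -10. -59.] [ -8.  11. -56.]
-55 7 [-13.  -8. -55.] [ -9.  10. -51.]
-50 6 [ -9. -10. -49.] [ -4.   9. -45.]
-45 11 [-15. -10. -45.] [ 11.  10. -41.]
-40 13 [-16. -11. -40.] [  3.  11. -36.]
-35 10 [-16. -10. -35.] [  3.  10. -30.]
-30 9 [-12. -11. -30.] [ 13.  10. -25.]
5 4 [ -6. -25.   9.] [ 1. -2.  9.]
10 14 [-13. -27.  10.] [ 9.  5. 15.]
15 25 [-16. -30.  15.] [15. 17. 20.]
20 19 [-19. -29.  20.] [ 8. 23. 25.]
25 14 [-15. -26.  25.] [12. 29. 30.]
```

View pics/wrist3.png

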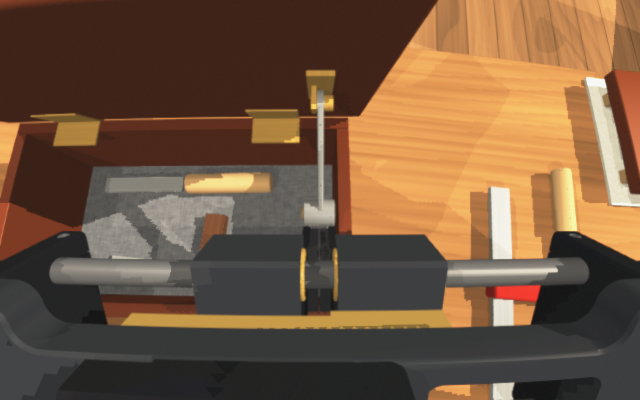

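Request:
apply_moves --increments '[{"grip": 255,"xyz": [0,-0.5,2],"rotation": [0,0,0]},{"grip": 255,"xyz": [0,-1,4],"rotation": [0,0,0]},{"grip": 255,"xyz": [0,-1.5,6],"rotation": [0,0,0]},{"grip": 255,"xyz": [0,-2,8],"rotation": [0,0,0]},{"grip": 255,"xyz": [0,-2.5,9.5],"rotation": [0,0,0]}]'

```text
time: 5.5
ee_pos: [0.6401, -0.1845, 0.1766]
eef_rot: [0.718, -0.646, 0.176, -0.194]
ft_force: [-0.1, 0.4, -0.0]
width: 0.0007
```

```bash
python3 - <<'E'
from sim import *
s=st(); k=c2w([-.0125,-.141,.164])[0]
R0=R.from_quat(s['eef_rot']); print('k in tool',(R0.inv().apply(k-s['ee_pos'])*1000).round(1),'f tool',R0.inv().apply(s['ft_force']).round(1))
E
```

```text
t 5.5 p [ 0.6401 -0.1845  0.1766] f [-0.1  0.4 -0. ] w 0.0007 q [-0.4   0.11  0.78  1.93 -0.48  0.71 -0.8 ]
k in tool [-0.  -0.5 14.9] f tool [-0.4  0.   0. ]
```

Request:
apply_moves --increments '[{"grip": 255,"xyz": [0,-0.8,3],"rotation": [0,0,0]},{"grip": 255,"xyz": [0,-1.6,6],"rotation": [0,0,0]},{"grip": 255,"xyz": [0,-2.4,9],"rotation": [0,0,0]},{"grip": 255,"xyz": [0,-3,12],"rotation": [0,0,0]},{"grip": 255,"xyz": [0,-3.8,15],"rotation": [0,0,0]}]'

```text
time: 6.12
ee_pos: [0.651, -0.1834, 0.1655]
eef_rot: [0.718, -0.646, 0.176, -0.194]
ft_force: [0.2, -0.7, -0.7]
width: 0.0002
```

```bash
python3 - <<'E'
from sim import *
s=st(); k=c2w([-.0125,-.141,.164])[0]
R0=R.from_quat(s['eef_rot']); print('k in tool',(R0.inv().apply(k-s['ee_pos'])*1000).round(1),'f tool',R0.inv().apply(s['ft_force']).round(1))
sd=cam('side'); t=cam('top')
cv2.imwrite('pics/side4c.png',np.hstack([cv2.resize(sd['img'][130:230,270:390],None,fx=5,fy=5,interpolation=cv2.INTER_CUBIC)]))
E
```

```text
t 6.125 p [ 0.651  -0.1834  0.1655] f [ 0.2 -0.7 -0.7] w 0.0002 q [-0.38  0.15  0.77  1.92 -0.54  0.7  -0.77]
k in tool [-0.   3.4 -0.3] f tool [0.7 0.2 0.7]
```

View pics/side4c.png

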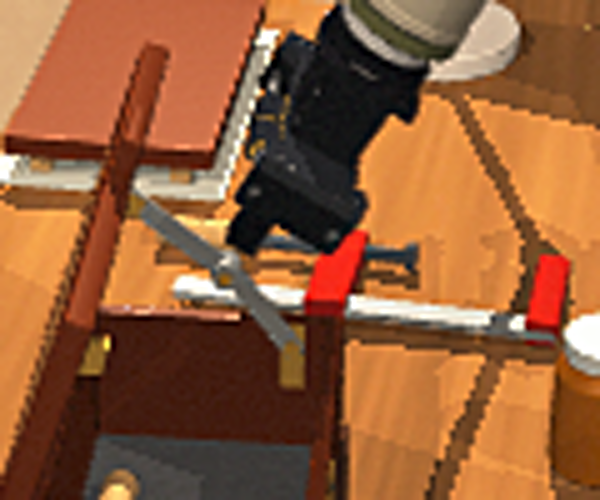

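Request:
apply_moves --increments '[{"grip": 255,"xyz": [0,3,3],"rotation": [0,0,0]},{"grip": 255,"xyz": [0,4,6],"rotation": [0,0,0]},{"grip": 255,"xyz": [0,4,9],"rotation": [0,0,0]},{"grip": 255,"xyz": [0,4,12],"rotation": [0,0,0]},{"grip": 255,"xyz": [0,4,14],"rotation": [0,0,0]}]'

```text
time: 6.85
ee_pos: [0.6549, -0.1829, 0.1515]
eef_rot: [0.718, -0.646, 0.176, -0.194]
ft_force: [-4.9, 1.7, 7.9]
width: 0.0009
```

```bash
cat > chk.py <<'E'
from sim import *
s=st(); k=c2w([-.0125,-.141,.164])[0]
R0=R.from_quat(s['eef_rot']); print('k in tool',(R0.inv().apply(k-s['ee_pos'])*1000).round(1),'f tool',R0.inv().apply(s['ft_force']).round(1))
E
python3 chk.py
```

```text
t 6.85 p [ 0.6549 -0.1829  0.1515] f [-4.9  1.7  7.9] w 0.0009 q [-0.37  0.18  0.76  1.92 -0.58  0.68 -0.73]
k in tool [  0.1  -0.3 -14.3] f tool [-2.2  0.  -9.2]
```

Request:
apply_moves --increments '[{"grip": 255,"xyz": [0,-0.5,2],"rotation": [0,0,0]},{"grip": 255,"xyz": [0,-1,4],"rotation": [0,0,0]},{"grip": 255,"xyz": [0,-1.5,6],"rotation": [0,0,0]},{"grip": 255,"xyz": [0,-2,8],"rotation": [0,0,0]},{"grip": 255,"xyz": [0,-2.5,10],"rotation": [0,0,0]}]'

```text
time: 7.48
ee_pos: [0.6622, -0.1821, 0.1446]
eef_rot: [0.718, -0.645, 0.176, -0.194]
ft_force: [-0.3, 0.6, 2.2]
width: 0.0006
```

```bash
python3 chk.py; python3 - <<'E'
from h import *
sd=cam('side')
cv2.imwrite('pics/side5c.png',np.hstack([cv2.resize(sd['img'][130:230,270:390],None,fx=5,fy=5,interpolation=cv2.INTER_CUBIC)]))
E
```

```text
t 7.475 p [ 0.6622 -0.1821  0.1446] f [-0.3  0.6  2.2] w 0.0006 q [-0.35  0.21  0.75  1.91 -0.61  0.67 -0.71]
k in tool [  0.1   2.5 -23.9] f tool [-0.7 -0.9 -2. ]
```

View pics/side5c.png

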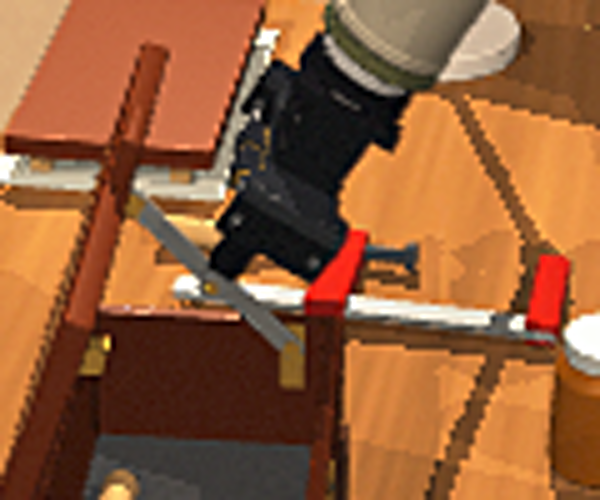

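Request:
apply_moves --increments '[{"grip": 255,"xyz": [0,-0.4,1.5],"rotation": [0,0,0]},{"grip": 255,"xyz": [0,-0.8,3],"rotation": [0,0,0]},{"grip": 255,"xyz": [0,-1.2,4.5],"rotation": [0,0,0]},{"grip": 255,"xyz": [0,-1.2,4.5],"rotation": [0,0,0]}]'

```text
time: 8.02
ee_pos: [0.6655, -0.1816, 0.1407]
eef_rot: [0.718, -0.645, 0.176, -0.194]
ft_force: [0.7, 0.3, -0.4]
width: 0.0004
```

```bash
python3 chk.py; python3 - <<'E'
from h import *
sd=cam('side'); w=cam('wrist','wrist6.png')
cv2.imwrite('pics/side6c.png',np.hstack([cv2.resize(sd['img'][130:230,270:390],None,fx=5,fy=5,interpolation=cv2.INTER_CUBIC)]))
E
```

```text
t 8.025 p [ 0.6655 -0.1816  0.1407] f [ 0.7  0.3 -0.4] w 0.0004 q [-0.35  0.22  0.74  1.91 -0.63  0.67 -0.7 ]
k in tool [  0.2   3.4 -29. ] f tool [-0.2 -0.4  0.8]
```

View pics/side6c.png

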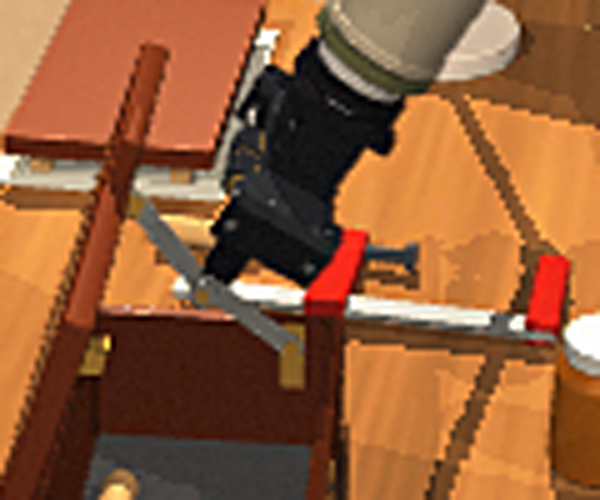

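View pics/wrist6.png

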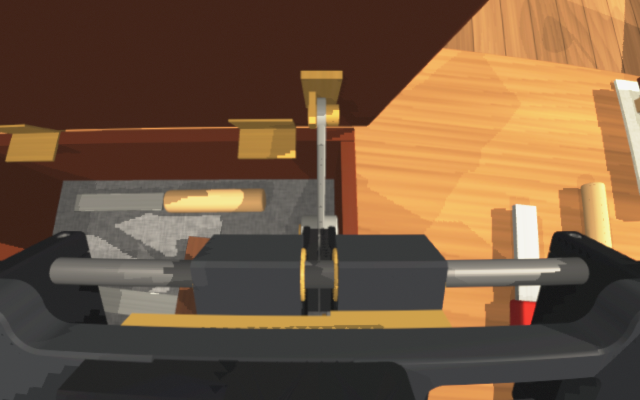

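```bash
cat > s2.py <<'E'
from s1 import *
s=r.read_state(); q=s['joint_positions']; O=.034
W=[(s['ee_pos']-tool(30)[:,2]*.06,tool(30)),([.55,-.15,.33],tool(10)),([.56,-.06,.40],tool(0)),(hinge(1.257)+[0,0,.04],tool(0))]
W+=[(hinge(th)-[0,0,.011+O],tool(0)) for th in np.linspace(1.257,0,8)]
tr(q,W,1)
rows(W[:3])
E
python3 s2.py
```

```text
[-0.45  0.06  0.82  1.93 -0.41  0.73 -0.86]
    [-0.56  0.02  0.82  1.58 -0.08  1.38 -1.2 ]
    [-0.6   0.21  0.79  1.28 -0.15  1.71 -1.3 ]
    [-0.42  0.52  0.75  0.99 -0.35  1.74 -1.27]
    [-0.48  0.49  0.75  1.21 -0.32  1.56 -1.26]
    [-0.55  0.39  0.77  1.35 -0.27  1.5  -1.27]
    [-0.61  0.3   0.78  1.49 -0.21  1.44 -1.28]
    [-0.65  0.22  0.79  1.62 -0.16  1.37 -1.31]
    [-0.68  0.17  0.79  1.73 -0.12  1.3  -1.33]
    [-0.7   0.14  0.79  1.83 -0.1   1.22 -1.34]
    [-0.69  0.14  0.79  1.91 -0.11  1.14 -1.33]
    [-0.68  0.17  0.78  1.97 -0.14  1.05 -1.3 ]
{"xyz":[0, 0, -60],"rotation":[-0.3, -0.1, -0.0]}
{"xyz":[-43, 1, -220],"rotation":[-20.3, -0.1, -0.0]}
{"xyz":[-132, -51, -270],"rotation":[-30.3, -0.1, -0.0]}
```

Request:
apply_moves --increments '[{"grip": 255,"xyz": [0,0,-20],"rotation": [0,0,0]},{"grip": 255,"xyz": [0,0,-60],"rotation": [0,0,0]},{"grip": 200,"xyz": [-10,0,-110],"rotation": [-5,0,0]},{"grip": 100,"xyz": [-25,0,-165],"rotation": [-12,0,0]},{"grip": 0,"xyz": [-43,1,-220],"rotation": [-20,0,0]}]'

```text
time: 8.75
ee_pos: [0.5479, -0.1509, 0.3328]
eef_rot: [0.74, -0.667, 0.06, -0.066]
ft_force: [1.9, 0.3, -1.3]
width: 0.023
```

```bash
cat > s3.py <<'E'
from s1 import *
st()
rows([([.56,-.06,.40],tool(0))])
E
python3 s3.py
```

```text
t 8.75 p [ 0.5479 -0.1509  0.3328] f [ 1.9  0.3 -1.3] w 0.023 q [-0.54 -0.    0.78  1.58 -0.06  1.39 -1.22]
{"xyz":[-89, -33, -62],"rotation":[-10.2, -0.1, -0.2]}
```

Request:
apply_moves --increments '[{"grip": 0,"xyz": [-30,-12,-30],"rotation": [-4,0,0]},{"grip": 0,"xyz": [-60,-24,-60],"rotation": [-8,0,0]},{"grip": 0,"xyz": [-89,-33,-62],"rotation": [-10,0,0]},{"grip": 0,"xyz": [-89,-33,-62],"rotation": [-10,0,0]}]'

```text
time: 9.25
ee_pos: [0.5612, -0.0569, 0.3988]
eef_rot: [0.744, -0.668, 0.001, -0.0]
ft_force: [-0.7, -0.1, -0.2]
width: 0.0625
```

```bash
python3 - <<'E'
from s1 import *
s=st(); R0=R.from_quat(s['eef_rot'])
sd=cam('side'); w=cam('wrist','wrist7.png'); t=cam('top','top7.png')
cv2.imwrite('pics/side7c.png',cv2.resize(sd['img'][60:240,240:440],None,fx=3.8,fy=3.8,interpolation=cv2.INTER_CUBIC))
for n,c in (('side',sd),):
    P=cloud(c).reshape(-1,3); q=R0.inv().apply(P-s['ee_pos'])*1000
    m=(abs(q[:,0])<110)&(abs(q[:,1])<50)&(q[:,2]>-150)&(q[:,2]<40)
    for z in range(-110,30,6):
        a=q[m&(q[:,2]>=z)&(q[:,2]<z+6)]
        if len(a): print(z,len(a),a.min(0).round(0),a.max(0).round(0))
# lid/lip by top camera
P=cloud(t); k=(P[...,2]>.29)&(P[...,2]<.36)&(P[...,0]>.63)&(P[...,0]<.75)&(P[...,1]>-.25)&(P[...,1]<.2)
d=chest(); q=(P[k]-[d[0],d[1],0])@R.from_euler('z',d[2]).as_matrix()
print('lid',q.min(0),q.max(0)); lp=q[q[:,2]>.325]; print('lip',len(lp),lp.min(0),lp.max(0),lp.mean(0))
print('model',lid(1.257,[[-.222,0,.009],[-.239,0,.009],[-.203,0,0],[-.203,0,.018],[-.239,0,.016]]))
E
```

```text
t 9.25 p [ 0.5612 -0.0569  0.3988] f [-0.7 -0.1 -0.2] w 0.0625 q [-0.59  0.19  0.74  1.28 -0.13  1.72 -1.33]
-110 70 [ -93.  -35. -110.] [  42.   39. -104.]
-104 64 [ -92.  -35. -104.] [ 42.  39. -98.]
-98 27 [-89. -35. -98.] [-79.  38. -94.]
-80 8 [-49.  -7. -77.] [-45.  12. -74.]
-74 14 [-47.  -7. -74.] [-41.  12. -68.]
-68 13 [-46.  -7. -68.] [-37.  12. -62.]
-62 16 [-45.  -8. -62.] [-36.  12. -56.]
-56 13 [-45.  -7. -56.] [-36.  12. -50.]
-50 15 [-44.  -7. -50.] [-36.  12. -44.]
-44 16 [-41.  -7. -43.] [ 37.  12. -38.]
-38 18 [-45. -10. -38.] [ 35.  12. -32.]
-32 17 [-43. -10. -32.] [ 38.  12. -26.]
-26 1 [-31. -10. -23.] [-31. -10. -23.]
lid [ 0.02284109 -0.18138603  0.29007379] [0.05546139 0.18225966 0.3474509 ]
lip 74 [ 0.02284109 -0.02351019  0.32564396] [0.04140782 0.02490599 0.3474509 ] [0.03203307 0.00900304 0.33938687]
model [[0.03253538 0.         0.32893748]
 [0.02728796 0.         0.34510734]
 [0.02983962 0.         0.30808723]
 [0.04696066 0.         0.31364332]
 [0.03394614 0.         0.34726805]]
```

View pics/side7c.png

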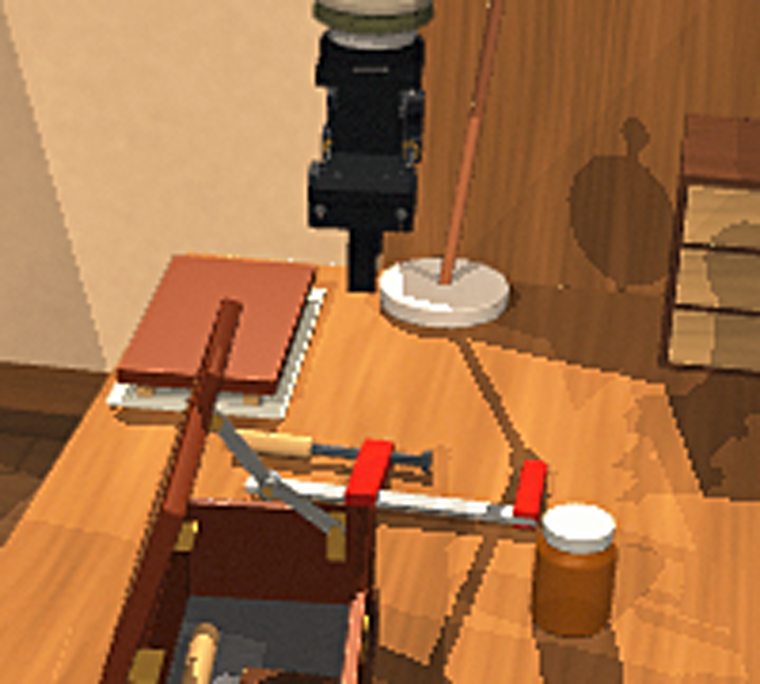

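View pics/wrist7.png

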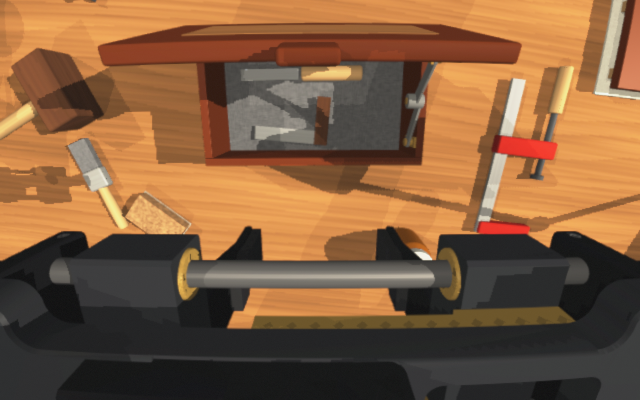

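```bash
cat > s4.py <<'E'
from s1 import *
GO=np.array([0,0,.044])
T=tool(0)
def gp(th,rad=.231): return c2w(lid(th,[-rad,.0007,.009]))[0]-GO
if __name__=='__main__':
  s=st()
  print(gp(1.257)+GO)
  rows([(gp(1.257)+[0,0,.05],T),(gp(1.257),T)])
E
python3 s4.py
```

```text
t 9.4 p [ 0.5598 -0.0612  0.3995] f [-0.4  0.1  0.2] w 0.0744 q [-0.58  0.19  0.75  1.28 -0.13  1.72 -1.33]
[ 0.67494688 -0.03829427  0.33749799]
{"xyz":[-11, -117, 56],"rotation":[-0.2, -0.1, -0.3]}
{"xyz":[-11, -116, 106],"rotation":[-0.2, -0.1, -0.3]}
```

Request:
apply_moves --increments '[{"grip": 0,"xyz": [-5,-50,15],"rotation": [0,0,-0.3]},{"grip": 0,"xyz": [-11,-100,35],"rotation": [0,0,-0.3]},{"grip": 0,"xyz": [-11,-117,56],"rotation": [0,0,-0.3]},{"grip": 0,"xyz": [-11,-117,70],"rotation": [0,0,-0.3]},{"grip": 0,"xyz": [-11,-117,70],"rotation": [0,0,-0.3]}]'

```text
time: 10.02
ee_pos: [0.6742, -0.0396, 0.3299]
eef_rot: [0.743, -0.669, 0.002, -0.001]
ft_force: [0.0, -0.9, -0.9]
width: 0.0872
```

```bash
python3 s4.py; python3 - <<'E'
from h import *
w=cam('wrist','wrist8.png'); sd=cam('side')
cv2.imwrite('pics/side8c.png',cv2.resize(sd['img'][90:210,250:390],None,fx=5,fy=5,interpolation=cv2.INTER_CUBIC))
E
```

```text
t 10.025 p [ 0.6742 -0.0396  0.3299] f [ 0.  -0.9 -0.9] w 0.0872 q [-0.46  0.49  0.73  1.1  -0.32  1.66 -1.28]
[ 0.67494688 -0.03829427  0.33749799]
{"xyz":[-1, -1, -14],"rotation":[-0.2, -0.1, -0.1]}
{"xyz":[-1, -1, 36],"rotation":[-0.2, -0.1, -0.1]}
```

View pics/wrist8.png

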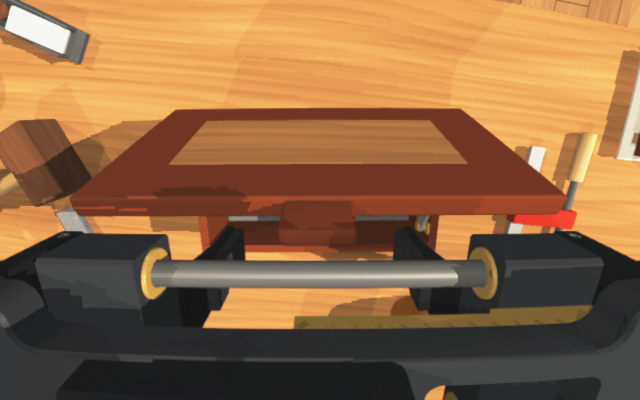

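View pics/side8c.png

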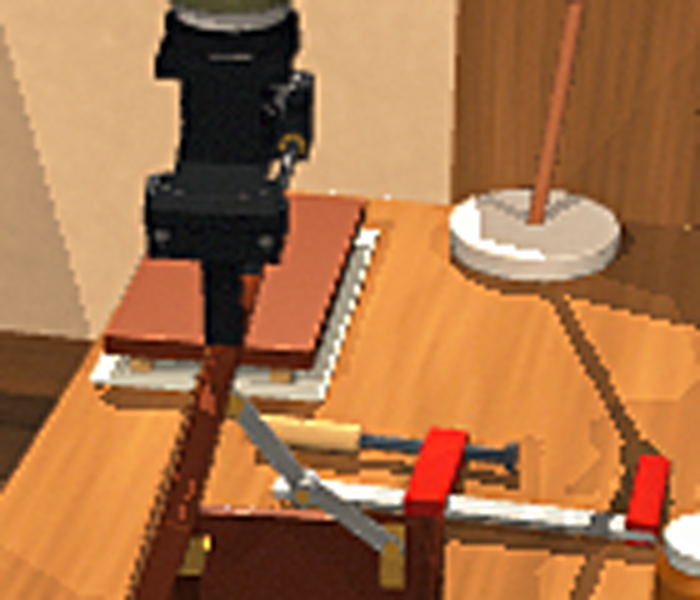

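Request:
apply_moves --increments '[{"grip": 0,"xyz": [-1,-1,10],"rotation": [0,0,0]},{"grip": 0,"xyz": [-1,-1,20],"rotation": [0,0,0]},{"grip": 0,"xyz": [-1,-1,28],"rotation": [0,0,0]},{"grip": 0,"xyz": [-1,-1,33],"rotation": [0,0,0]},{"grip": 0,"xyz": [-1,-1,34],"rotation": [0,0,0]}]'

```text
time: 10.75
ee_pos: [0.6757, -0.0379, 0.2973]
eef_rot: [0.744, -0.669, 0.002, -0.002]
ft_force: [-0.3, 0.8, -0.3]
width: 0.0872
```

```bash
python3 s4.py; python3 - <<'E'
from h import *
w=cam('wrist','wrist9.png'); sd=cam('side')
cv2.imwrite('pics/side9c.png',cv2.resize(sd['img'][90:210,250:390],None,fx=5,fy=5,interpolation=cv2.INTER_CUBIC))
E
```

```text
t 10.75 p [ 0.6757 -0.0379  0.2973] f [-0.3  0.8 -0.3] w 0.0872 q [-0.47  0.49  0.73  1.17 -0.32  1.59 -1.28]
[ 0.67494688 -0.03829427  0.33749799]
{"xyz":[0, 1, -46],"rotation":[-0.3, -0.1, -0.0]}
{"xyz":[0, 1, 4],"rotation":[-0.3, -0.1, -0.0]}
```

View pics/side9c.png

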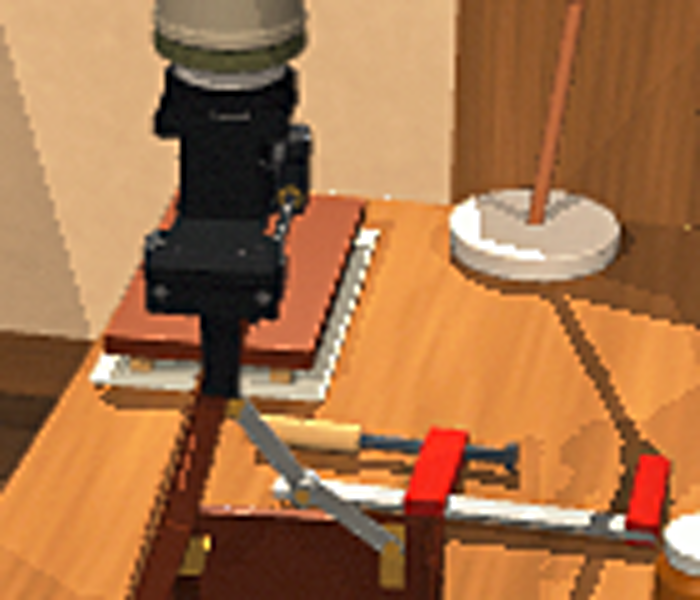

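View pics/wrist9.png

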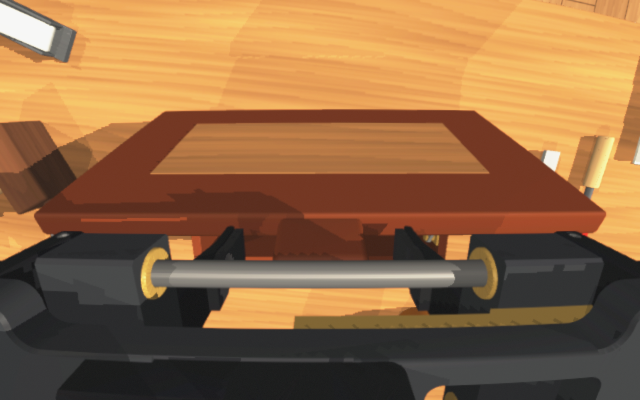

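Request:
apply_moves --increments '[{"grip": 100,"xyz": [0,0,2],"rotation": [0,0,0]},{"grip": 255,"xyz": [0,0,2],"rotation": [0,0,0]},{"grip": 255,"xyz": [0,0,2],"rotation": [0,0,0]},{"grip": 255,"xyz": [0,0,2],"rotation": [0,0,0]},{"grip": 255,"xyz": [0,0,2],"rotation": [0,0,0]}]' --squeeze 25

```text
time: 11.48
ee_pos: [0.6759, -0.0387, 0.2958]
eef_rot: [0.743, -0.669, 0.003, -0.002]
ft_force: [0.6, -1.7, -0.1]
width: 0.0497
```

```bash
python3 s4.py
```

```text
t 11.475 p [ 0.6759 -0.0387  0.2958] f [ 0.6 -1.7 -0.1] w 0.0497 q [-0.47  0.49  0.73  1.18 -0.32  1.58 -1.28]
[ 0.67494688 -0.03829427  0.33749799]
{"xyz":[0, 1, -48],"rotation":[-0.3, -0.1, -0.1]}
{"xyz":[-1, 1, 2],"rotation":[-0.3, -0.1, -0.1]}
```

```bash
cat > s5.py <<'E'
from s1 import *
import os,sys
T=tool(0); s=st(); d=chest()
def pol(ee):
    g=(ee+[0,0,.044]-[d[0],d[1],0])@R.from_euler('z',d[2]).as_matrix()-[.0925,0,.115]
    return np.arctan2(g[2],-g[0]),np.hypot(g[0],g[2]),g[1]
if not os.path.exists('arc.npy'): np.save('arc.npy',pol(s['ee_pos']))
ph0,ra,y0=np.load('arc.npy')
ph,rr,yy=pol(s['ee_pos']); th=ph-ph0+1.257
print('lid est %.3f radius %.4f (ref %.4f) y %.4f'%(th,rr,ra,yy))
step=float(sys.argv[1]) if len(sys.argv)>1 else .03
def pose(t):
    a=t-1.257+ph0; return c2w([.0925-ra*np.cos(a),y0,.115+ra*np.sin(a)])[0]-[0,0,.044]
rows([(pose(max(th-step*i,float(sys.argv[2]) if len(sys.argv)>2 else 0)),T) for i in range(1,6)])
E
python3 s5.py
```

```text
t 11.475 p [ 0.6759 -0.0387  0.2958] f [ 0.6 -1.7 -0.1] w 0.0497 q [-0.47  0.49  0.73  1.18 -0.32  1.58 -1.28]
lid est 1.257 radius 0.2331 (ref 0.2331) y 0.0002
{"xyz":[0, 7, 2],"rotation":[-0.3, -0.1, -0.1]}
{"xyz":[0, 13, 4],"rotation":[-0.3, -0.1, -0.1]}
{"xyz":[0, 20, 6],"rotation":[-0.3, -0.1, -0.1]}
{"xyz":[0, 27, 9],"rotation":[-0.3, -0.1, -0.1]}
{"xyz":[0, 33, 12],"rotation":[-0.3, -0.1, -0.1]}
```

Request:
apply_moves --increments '[{"grip": 255,"xyz": [0,5,1],"rotation": [0,0,0]},{"grip": 255,"xyz": [0,11,3],"rotation": [0,0,0]},{"grip": 255,"xyz": [0,17,5],"rotation": [0,0,0]},{"grip": 255,"xyz": [0,23,7],"rotation": [0,0,0]},{"grip": 255,"xyz": [0,29,10],"rotation": [0,0,0]}]'

```text
time: 12.1
ee_pos: [0.6469, -0.0419, 0.2857]
eef_rot: [0.743, -0.669, 0.003, -0.002]
ft_force: [1.5, -1.2, 1.5]
width: 0.0496
```

```bash
python3 s5.py .035; python3 - <<'E'
from h import *
sd=cam('side')
cv2.imwrite('pics/side10c.png',cv2.resize(sd['img'][90:240,250:390],None,fx=4,fy=4,interpolation=cv2.INTER_CUBIC))
E
```

```text
t 12.1 p [ 0.6469 -0.0419  0.2857] f [ 1.5 -1.2  1.5] w 0.0496 q [-0.52  0.41  0.74  1.29 -0.27  1.53 -1.28]
lid est 1.124 radius 0.2332 (ref 0.2331) y 0.0001
{"xyz":[0, 7, 3],"rotation":[-0.4, -0.1, -0.1]}
{"xyz":[0, 15, 7],"rotation":[-0.4, -0.1, -0.1]}
{"xyz":[0, 22, 11],"rotation":[-0.4, -0.1, -0.1]}
{"xyz":[0, 29, 15],"rotation":[-0.4, -0.1, -0.1]}
{"xyz":[0, 36, 19],"rotation":[-0.4, -0.1, -0.1]}
```

View pics/side10c.png

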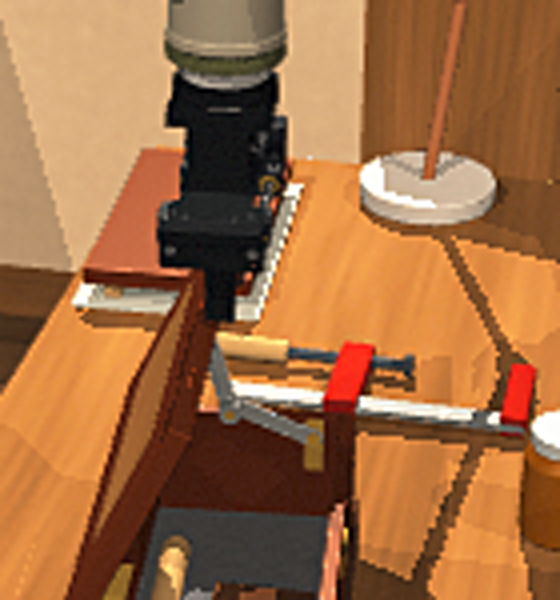

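Request:
apply_moves --increments '[{"grip": 255,"xyz": [0,7,3],"rotation": [0,0,0]},{"grip": 255,"xyz": [0,15,7],"rotation": [0,0,0]},{"grip": 255,"xyz": [0,22,11],"rotation": [0,0,0]},{"grip": 255,"xyz": [0,29,15],"rotation": [0,0,0]},{"grip": 255,"xyz": [0,36,19],"rotation": [0,0,0]}]'

```text
time: 12.78
ee_pos: [0.6101, -0.0459, 0.2659]
eef_rot: [0.743, -0.669, 0.003, -0.002]
ft_force: [3.8, -2.4, -3.1]
width: 0.0499
```

```bash
python3 s5.py .035
```

```text
t 12.775 p [ 0.6101 -0.0459  0.2659] f [ 3.8 -2.4 -3.1] w 0.0499 q [-0.58  0.32  0.75  1.43 -0.22  1.47 -1.3 ]
lid est 0.944 radius 0.2332 (ref 0.2331) y 0.0000
{"xyz":[0, 7, 5],"rotation":[-0.3, -0.1, -0.1]}
{"xyz":[0, 13, 9],"rotation":[-0.3, -0.1, -0.1]}
{"xyz":[0, 20, 14],"rotation":[-0.3, -0.1, -0.1]}
{"xyz":[0, 26, 20],"rotation":[-0.3, -0.1, -0.1]}
{"xyz":[0, 32, 25],"rotation":[-0.3, -0.1, -0.1]}
```

Request:
apply_moves --increments '[{"grip": 255,"xyz": [0,7,5],"rotation": [0,0,0]},{"grip": 255,"xyz": [0,13,9],"rotation": [0,0,0]},{"grip": 255,"xyz": [0,20,14],"rotation": [0,0,0]},{"grip": 255,"xyz": [0,26,20],"rotation": [0,0,0]},{"grip": 255,"xyz": [0,32,25],"rotation": [0,0,0]}]'

```text
time: 13.4
ee_pos: [0.5781, -0.0494, 0.2402]
eef_rot: [0.743, -0.669, 0.003, -0.002]
ft_force: [4.5, -2.8, -5.0]
width: 0.0498
```

```bash
python3 s5.py .035;  python3 - <<'E'
from h import *
sd=cam('side')
cv2.imwrite('pics/side11c.png',cv2.resize(sd['img'][90:240,250:390],None,fx=4,fy=4,interpolation=cv2.INTER_CUBIC))
E
```

```text
t 13.4 p [ 0.5781 -0.0494  0.2402] f [ 4.5 -2.8 -5. ] w 0.0498 q [-0.62  0.24  0.75  1.56 -0.17  1.4  -1.32]
lid est 0.767 radius 0.2330 (ref 0.2331) y -0.0001
{"xyz":[0, 6, 6],"rotation":[-0.3, -0.1, -0.1]}
{"xyz":[0, 12, 11],"rotation":[-0.3, -0.1, -0.1]}
{"xyz":[0, 17, 18],"rotation":[-0.3, -0.1, -0.1]}
{"xyz":[0, 22, 24],"rotation":[-0.3, -0.1, -0.1]}
{"xyz":[0, 27, 30],"rotation":[-0.3, -0.1, -0.1]}
```

View pics/side11c.png

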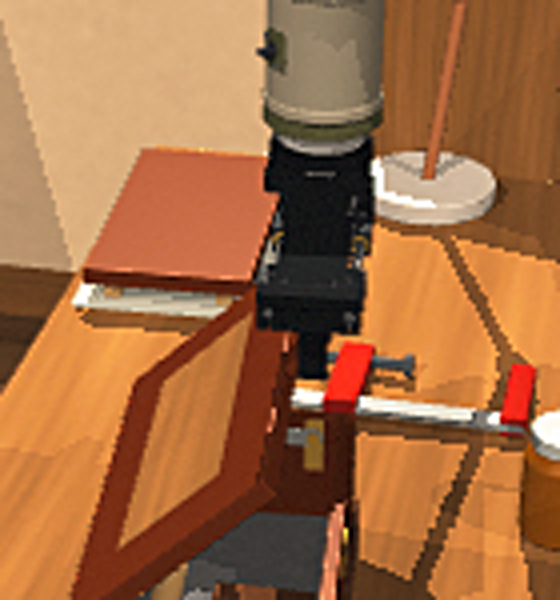

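Request:
apply_moves --increments '[{"grip": 255,"xyz": [0,6,6],"rotation": [0,0,0]},{"grip": 255,"xyz": [0,12,11],"rotation": [0,0,0]},{"grip": 255,"xyz": [0,17,18],"rotation": [0,0,0]},{"grip": 255,"xyz": [0,22,24],"rotation": [0,0,0]},{"grip": 255,"xyz": [0,27,30],"rotation": [0,0,0]}]'

```text
time: 14.08
ee_pos: [0.5508, -0.0524, 0.2091]
eef_rot: [0.743, -0.669, 0.003, -0.002]
ft_force: [7.1, -2.8, -5.4]
width: 0.0498
```

```bash
python3 s5.py .035
```

```text
t 14.075 p [ 0.5508 -0.0524  0.2091] f [ 7.1 -2.8 -5.4] w 0.0498 q [-0.64  0.18  0.75  1.68 -0.13  1.32 -1.34]
lid est 0.589 radius 0.2330 (ref 0.2331) y -0.0002
{"xyz":[0, 5, 7],"rotation":[-0.3, -0.1, -0.1]}
{"xyz":[0, 9, 13],"rotation":[-0.3, -0.1, -0.1]}
{"xyz":[0, 14, 20],"rotation":[-0.3, -0.1, -0.1]}
{"xyz":[0, 18, 27],"rotation":[-0.3, -0.1, -0.1]}
{"xyz":[0, 22, 35],"rotation":[-0.3, -0.1, -0.1]}
```

Request:
apply_moves --increments '[{"grip": 255,"xyz": [0,4,7],"rotation": [0,0,0]},{"grip": 255,"xyz": [0,8,13],"rotation": [0,0,0]},{"grip": 255,"xyz": [0,12,20],"rotation": [0,0,0]},{"grip": 255,"xyz": [0,16,27],"rotation": [0,0,0]},{"grip": 255,"xyz": [0,20,35],"rotation": [0,0,0]}]'

```text
time: 14.7
ee_pos: [0.5307, -0.0546, 0.1734]
eef_rot: [0.743, -0.669, 0.003, -0.001]
ft_force: [-3.1, -1.9, -0.3]
width: 0.0495
```

```bash
python3 s5.py .035
```

```text
t 14.7 p [ 0.5307 -0.0546  0.1734] f [-3.1 -1.9 -0.3] w 0.0495 q [-0.65  0.16  0.75  1.78 -0.11  1.24 -1.35]
lid est 0.412 radius 0.2318 (ref 0.2331) y -0.0002
{"xyz":[0, 5, 7],"rotation":[-0.3, -0.1, -0.1]}
{"xyz":[0, 8, 14],"rotation":[-0.3, -0.1, -0.1]}
{"xyz":[0, 11, 22],"rotation":[-0.3, -0.1, -0.1]}
{"xyz":[0, 14, 30],"rotation":[-0.3, -0.1, -0.1]}
{"xyz":[0, 16, 37],"rotation":[-0.3, -0.1, -0.1]}
```

Request:
apply_moves --increments '[{"grip": 255,"xyz": [0,4,7],"rotation": [0,0,0]},{"grip": 255,"xyz": [0,7,14],"rotation": [0,0,0]},{"grip": 255,"xyz": [0,10,21],"rotation": [0,0,0]},{"grip": 255,"xyz": [0,13,28],"rotation": [0,0,0]},{"grip": 255,"xyz": [0,15,36],"rotation": [0,0,0]}]'

```text
time: 15.32
ee_pos: [0.5168, -0.0561, 0.1372]
eef_rot: [0.743, -0.669, 0.004, -0.002]
ft_force: [4.2, -1.4, -3.6]
width: 0.0498
```

```bash
python3 s5.py .03;  python3 - <<'E'
from h import *
sd=cam('side'); w=cam('wrist','wrist12.png')
cv2.imwrite('pics/side12c.png',cv2.resize(sd['img'][120:290,250:400],None,fx=3.5,fy=3.5,interpolation=cv2.INTER_CUBIC))
E
```

```text
t 15.325 p [ 0.5168 -0.0561  0.1372] f [ 4.2 -1.4 -3.6] w 0.0498 q [-0.65  0.16  0.74  1.86 -0.11  1.16 -1.34]
lid est 0.245 radius 0.2315 (ref 0.2331) y -0.0002
{"xyz":[0, 4, 6],"rotation":[-0.5, -0.1, -0.1]}
{"xyz":[0, 5, 13],"rotation":[-0.5, -0.1, -0.1]}
{"xyz":[0, 7, 20],"rotation":[-0.5, -0.1, -0.1]}
{"xyz":[0, 8, 27],"rotation":[-0.5, -0.1, -0.1]}
{"xyz":[0, 9, 34],"rotation":[-0.5, -0.1, -0.1]}
```

View pics/side12c.png

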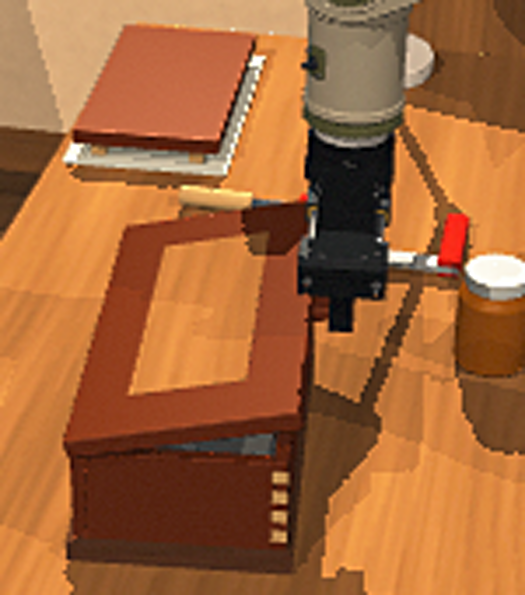

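Request:
apply_moves --increments '[{"grip": 255,"xyz": [0,2,6],"rotation": [0,0,0]},{"grip": 255,"xyz": [0,3,12],"rotation": [0,0,0]},{"grip": 255,"xyz": [0,4,18],"rotation": [0,0,0]},{"grip": 255,"xyz": [0,5,24],"rotation": [0,0,0]},{"grip": 255,"xyz": [0,6,30],"rotation": [0,0,0]}]'

```text
time: 16.05
ee_pos: [0.5104, -0.0569, 0.106]
eef_rot: [0.743, -0.669, 0.003, -0.002]
ft_force: [-0.9, -2.2, -1.5]
width: 0.0495
```

```bash
python3 s5.py .02
```

```text
t 16.05 p [ 0.5104 -0.0569  0.106 ] f [-0.9 -2.2 -1.5] w 0.0495 q [-0.65  0.18  0.74  1.91 -0.13  1.1  -1.32]
lid est 0.107 radius 0.2310 (ref 0.2331) y -0.0003
{"xyz":[0, 3, 4],"rotation":[-0.4, -0.1, -0.1]}
{"xyz":[0, 3, 9],"rotation":[-0.4, -0.1, -0.1]}
{"xyz":[0, 4, 14],"rotation":[-0.4, -0.1, -0.1]}
{"xyz":[-1, 4, 18],"rotation":[-0.4, -0.1, -0.1]}
{"xyz":[-1, 5, 23],"rotation":[-0.4, -0.1, -0.1]}
```

Request:
apply_moves --increments '[{"grip": 255,"xyz": [0,0.5,3.5],"rotation": [0,0,0]},{"grip": 255,"xyz": [0,1,7],"rotation": [0,0,0]},{"grip": 255,"xyz": [0,1.5,10.5],"rotation": [0,0,0]},{"grip": 255,"xyz": [0,2,14],"rotation": [0,0,0]},{"grip": 255,"xyz": [0,2,17],"rotation": [0,0,0]}]'

```text
time: 16.68
ee_pos: [0.5088, -0.057, 0.0889]
eef_rot: [0.743, -0.669, 0.003, -0.002]
ft_force: [2.9, -0.8, -2.2]
width: 0.0497
```

```bash
cat > s6.py <<'E'
from h import *
import sys
s=st(); t=cam('top'); P=cloud(t); d=chest()
q=(P-[d[0],d[1],0])@R.from_euler('z',d[2]).as_matrix()
m=(abs(q[...,1])<.17)&(q[...,0]<.08)&(q[...,0]>-.105)&(abs(q[...,1])>.10)&(q[...,2]>.1)&(q[...,2]<.3)
a=q[m]; A=np.c_[a[:,0]-.0925,np.ones(len(a))]; c=np.linalg.lstsq(A,a[:,2],rcond=None)[0]
c2=np.polyfit(a[:,0]-.0925,a[:,2],1)
print('lid slope angle',-np.arctan(c[0]),'z at hinge',c[1],len(a),'resid',np.std(a[:,2]-A@c))
E
python3 s5.py .02; python3 s6.py
```

```text
t 16.675 p [ 0.5088 -0.057   0.0889] f [ 2.9 -0.8 -2.2] w 0.0497 q [-0.64  0.2   0.73  1.93 -0.15  1.06 -1.31]
lid est 0.032 radius 0.2307 (ref 0.2331) y -0.0003
{"xyz":[0, 3, 4],"rotation":[-0.4, -0.1, -0.1]}
{"xyz":[0, 3, 7],"rotation":[-0.4, -0.1, -0.1]}
{"xyz":[0, 3, 7],"rotation":[-0.4, -0.1, -0.1]}
{"xyz":[0, 3, 7],"rotation":[-0.4, -0.1, -0.1]}
{"xyz":[0, 3, 7],"rotation":[-0.4, -0.1, -0.1]}
t 16.675 p [ 0.5088 -0.057   0.0889] f [ 2.9 -0.8 -2.2] w 0.0497 q [-0.64  0.2   0.73  1.93 -0.15  1.06 -1.31]
lid slope angle 0.007090613247177667 z at hinge 0.13369108934249543 2891 resid 0.002417356053192189
```

Request:
apply_moves --increments '[{"grip": 255,"xyz": [0,0,1.5],"rotation": [0,0,0]},{"grip": 255,"xyz": [0,0,3],"rotation": [0,0,0]},{"grip": 255,"xyz": [0,0,4.5],"rotation": [0,0,0]},{"grip": 255,"xyz": [0,0,5],"rotation": [0,0,0]}]'

```text
time: 17.23
ee_pos: [0.5091, -0.0569, 0.0863]
eef_rot: [0.743, -0.669, 0.003, -0.003]
ft_force: [-16.4, -0.1, 39.7]
width: 0.0501
```

```bash
python3 s6.py;  python3 - <<'E'
from h import *
sd=cam('side'); 
cv2.imwrite('pics/side13c.png',cv2.resize(sd['img'][150:300,250:400],None,fx=4,fy=4,interpolation=cv2.INTER_CUBIC))
E
```

```text
t 17.225 p [ 0.5091 -0.0569  0.0863] f [-16.4  -0.1  39.7] w 0.0501 q [-0.63  0.21  0.73  1.93 -0.16  1.05 -1.3 ]
lid slope angle -0.0025567180563016703 z at hinge 0.1336867358200243 2899 resid 0.002391666392349999
```

View pics/side13c.png

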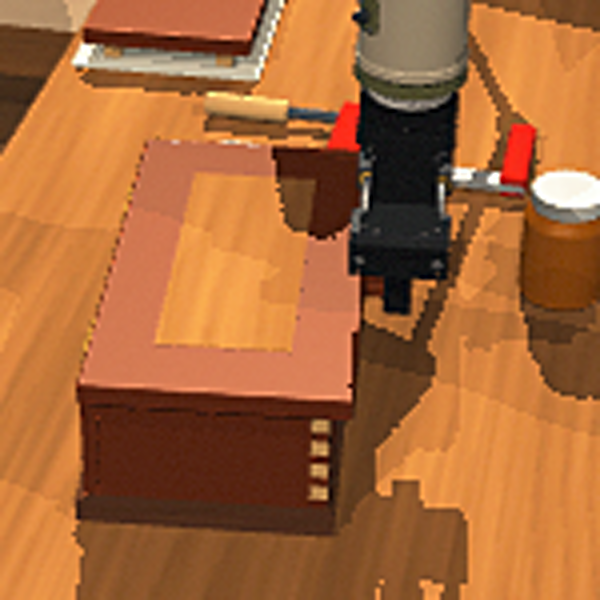

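Request:
apply_moves --increments '[{"grip": 255,"xyz": [0,0,0],"rotation": [0,0,0]},{"grip": 160,"xyz": [0,0,0],"rotation": [0,0,0]},{"grip": 0,"xyz": [0,0,0],"rotation": [0,0,0]},{"grip": 0,"xyz": [0,0,0],"rotation": [0,0,0]},{"grip": 0,"xyz": [0,0,0],"rotation": [0,0,0]}]'

```text
time: 17.95
ee_pos: [0.5089, -0.0568, 0.0861]
eef_rot: [0.743, -0.669, 0.002, -0.002]
ft_force: [-0.6, -0.0, 0.4]
width: 0.0723
```

```bash
python3 s6.py
```

```text
t 17.95 p [ 0.5089 -0.0568  0.0861] f [-0.6 -0.   0.4] w 0.0723 q [-0.63  0.21  0.73  1.93 -0.16  1.05 -1.3 ]
lid slope angle -0.0015237030998799057 z at hinge 0.13371140920093555 2898 resid 0.0023906995717651457
```

Released with no load. Retreat straight up.

Request:
apply_moves --increments '[{"grip": 0,"xyz": [0,0,-10],"rotation": [0,0,0]},{"grip": 0,"xyz": [0,0,-35],"rotation": [0,0,0]},{"grip": 0,"xyz": [0,0,-75],"rotation": [0,0,0]},{"grip": 0,"xyz": [0,10,-110],"rotation": [0,0,0]},{"grip": 0,"xyz": [0,30,-150],"rotation": [0,0,0]}]'

```text
time: 18.62
ee_pos: [0.4777, -0.0603, 0.2375]
eef_rot: [0.743, -0.669, 0.003, -0.002]
ft_force: [0.2, 0.3, 0.2]
width: 0.0872
```

```bash
python3 s6.py;  python3 - <<'E'
from h import *
t=cam('top','top14.png'); sd=cam('side','side14.png'); 
E
```

```text
t 18.625 p [ 0.4777 -0.0603  0.2375] f [0.2 0.3 0.2] w 0.0872 q [-0.72 -0.06  0.73  1.8   0.04  1.37 -1.46]
lid slope angle -0.0009988711027921664 z at hinge 0.1336080260316031 2904 resid 0.0024977820696512614
```

View pics/side14.png

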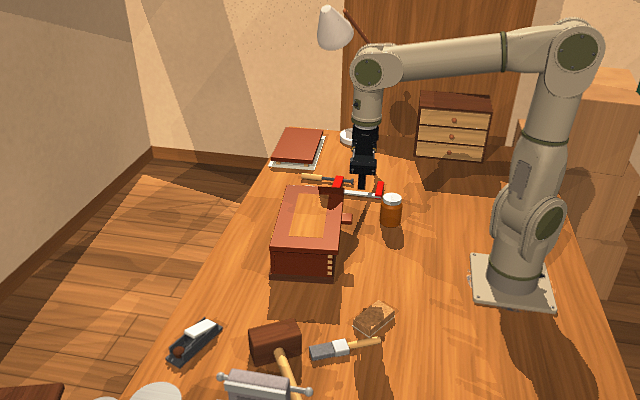

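View pics/top14.png

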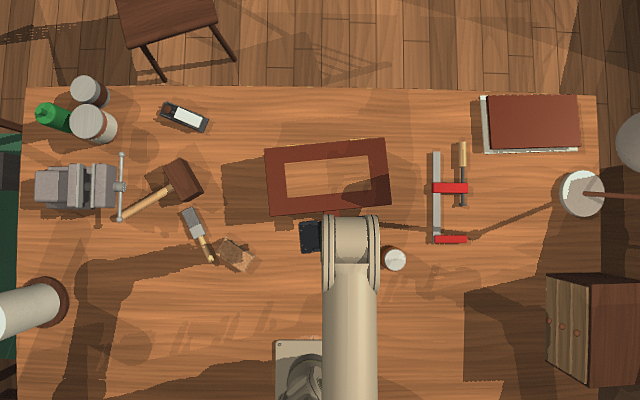

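The lid is shut and flat: lid top at top view (328,176), z 133.6 mm, slope about 0. The gripper is clear, and the jar, clamp, brush, block and mallet are at the same pixels as at the start.

```bash
python3 -c "
from bench import r
print(r.close_job())"
```

```text
the job is handed in; nothing more can be done
None
```

The stay is broken and the lid is fully shut. I handed the job in at about 18.7 s of the 61 s allowed.

**What I did**
- With the lid still at 72°, I pressed the knuckle down and back with the closed fingertips, reading about 9 N partway in. The side camera showed the stay snapped through with the lid still up.
- I then pinched the lip across its width at 25 N and lowered the lid along its arc in about 6 s, holding it all the way. I released it with no load left on it and backed off.

**Last checks**
- **Lid:** its top is flat, with a slope of about -0.001 rad, and 133.6 mm above the bench where a shut lid should be at 133 mm.
- **Gripper:** clear of everything, with about 0 N on the wrist.
- **Bench items:** jar, clamp, brush, sanding block and mallet are where they were in the first pictures. The chisel and try square are hidden under the lid, so I could not check them at the end. The gripper never went down near them.

**What disagreed or went wrong**
- **Tool offset:** the fingertips were about 33 mm further back along the tool than stated, so my first press missed the knuckle without touching it. I measured the offset from the side camera and allowed for it.
- **Joint 3:** the first approach, tilted 45°, brought joint 3 to 1.32 of its 1.34 rad limit. I backed out and used 30°.
- **Final seating:** I pushed slightly too far as the lid closed, so the fingers pressed on the shut lid with about 43 N in total for a moment. That is over the 40 N figure, which is set for the arm and gripper body rather than the fingers, and well under the 120 N wrist limit.

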